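Load the last vial and hold the clamp cover over the reaction block

ROBOT

A 7-joint arm with a two-finger parallel gripper is mounted at the origin on the work surface. World frame = base frame: x ahead of the robot, y to its left, z up, the work surface at z = 0. Lengths are in mm, angles in rad, forces in N, time in s.
With the tool pointing down it reaches from about 400 to 925 mm from the base axis. Payload 4.1 kg.
Tool frame: the origin (TCP) lies at the very end of the fingers, on their centre line; the grasp point (between the pads) lies 19 mm behind it; z points along the fingers, y is the direction in which the jaws open and shut (so a half turn about z gives the same grasp; the last joint's range is limited). The gripper opens to 85 mm and grips with 20 to 120 N. Pads are 22 mm wide; open, the fingers measure 114 mm over their backs; the gripper's body (76 mm by 85 mm) begins 54 mm behind the grasp point. The pads swing forward as they close: fully open they stand 13 mm farther back than shut.
Start: joints at [-1.441, 0.398, 0.045, 1.537, -0.019, 1.207, -0.051], TCP at [147.401, 633.101, 231.347] pointing down, gripper open.
Joint ranges: [-2.82, 2.82], [-0.49, 2.23], [-1.37, 1.46], [0, 2.46], [-1.36, 4.5], [0.23, 2], [-2.94, 2.94]. Speed limits (rad/s): [2.57, 2.57, 3.14, 3.14, 3.14, 3.14, 3.14].

INTERFACE

Orientations are given as a 3x3 rotation matrix whose columns are the frame's x, y, z axes.
In Python, from bench import ctrl gives the robot as it stands.
- The arm moves only by the tool drive_tool, never from a script. Its argument "steps" is one flat list of numbers, 7 for each row, row after row: the shift along the tool's x, y, z in m, then the turn, a rotation vector about the tool's x, y, z in degrees, then the closure, from -1 (fully open) to 1 (shut). A call has exactly 8 rows; each row is the pose to reach, as a shift and turn from the pose commanded when the call began, along the tool's axes at that moment; what a row does not reach only later rows make up. A row lasts 1/10 s, in which the tool goes at most 50 mm and 8.59 degrees, less where a joint would pass 70% of its speed; a pose out of reach is approached as far as the arm can. A call with a gripper value outside its range is refused whole. The fingers move at their own pace and stop on an object; "force" is the grip in N (left out, the last holds). Time passes only in rows, so rows that repeat a pose let the fingers close, or fill a call up. It gives the time, the measured TCP pose, the force and the opening at its end, in the units of the state.
- ctrl.get_obs(): the state, without advancing time (a new reading comes with each control period).
- ctrl.read_camera(name): name is "scene" or "top" or "wrist"; returns a dict with "pixels" (420x560x3 uint8, red, green, blue), "camera_matrix" (3x3 intrinsics, pixels), "dist_coeffs" ([k1, k2, p1, p2, k3] as OpenCV has them; the pictures are not rectified), "extrinsics" (4x4, takes a point from world to camera coordinates). Camera axes: x right, y up, looking along -z (the intrinsics and any distortion apply to the point x, -y, -z); pixel columns grow to the right and rows downward; lengths in mm; the calibration is good to about 2 mm. A picture is of the moment at which its call begins. There is no depth.
- ctrl.close_job(): hands the job in, once; it reports no verdict.
Trained networks look in the newest picture that a camera, given by its name, has taken for a name from the list of things; names that differ only in an ending like _2 or _b are one class to them, and where a whole thing is asked for, a point or a joint stands for the part that bears it (a point fixed in the world has none). Each returns a list of dicts, best first, with "conf" (0 to 1); they miss things now and then, are a little off and sometimes report something else, mostly with a low value. They report only what shows in the picture. A call takes as long as a camera call. They do not tell look-alikes from the thing itself.
- ctrl.find_in(target, camera): "extent" ([centre column, centre row, width, height] in pixels, round what is visible of it).
- ctrl.place_of(target, camera): "point" ([column, row] in pixels: a listed point, or the origin of a listed thing).
The state is a dict: "t": time; "joint_pos": joint angles; "qd": joint speeds; "joint_efforts": joint torques, N m; "tcp_pos": TCP position; "orientation": TCP orientation; "wrist_force": force on the tool from outside, world axes, zero at the start; "ft_torque": the same for the moment, N m; "width": opening from 0.0 (shut) to 1.0 (fully open).
Only numpy, scipy, OpenCV 4.12 (cv2) and the standard library are available. Lean on these libraries where they do the work, as an engineer would, in place of code of your own. Each camera call takes 0.05 s, during which the arm holds its last target.

TASK

Gently stand the loose amber glass vial in the empty middle well of the three-place reaction block, right down on the well floor, with a light grip (under 40 N) and without forcing or dropping it, and let go of it. Then lift the clamp cover by its handle and finish while still holding it: level and still, about 1 cm above the rims of the vials, with every hole of the cover centred over the thread in its pillar so that the thumbscrews could be started, without letting the cover bump the vials or the block. Leave everything else on the bench where it stands.

Things in the scene. Friction and masses are not known exactly. Their poses are not given: they have to be found in the camera images.
- vial_mid (a point): centre (half-way up) of the loose vial: open, straight, amber glass, 23 mm wide, 75 mm tall, about 40 g, upright on the bench between block and mat; z up. Thin glass: grip under 40 N. Seated, its lower 30 mm are inside the well and its upper 45 mm above the block's top, so grip only the upper 45 mm, fingertips included
- block: reaction block, fixed: blue, 170 (its x) by 80 (y) by 40 mm tall, origin at the centre of its underside on the bench, z up. Wells 27 mm wide, 30 mm deep along its x at -50, 0, +50 mm; the middle one is empty, a vial stands in each other; vial rims 85 mm above the bench. Four 12 mm aluminium pillars at x = +-73, y = +-28 mm, tops 86 mm above the bench, each with a 6 mm thread in its top
- well (a point): centre of the mouth of the empty middle well, in the block's top face, 40 mm above the bench and 30 mm above the well floor; axes as the block's
- thread0 (a point): centre of the top of the pillar at x = +73, y = +28 mm in the block's frame, 86 mm above the bench
- thread2 (a point): centre of the top of the pillar diagonally opposite, at x = -73, y = -28 mm in the block's frame
- cover_grip (a point): centre of the black grip bar of the clamp cover's handle; x along the bar, z up. Bar 104 mm long, 12 mm wide (y), 14 mm tall, its underside 29 mm above the plate's top. This point is 46 mm above the liner's underside, and the cover balances about it. It starts liner down on a 3 mm mat, so 49 mm above the bench
- cover_under (a point): centre of the underside of the cover's liner, 46 mm straight below cover_grip; its height above the rims of the vials is what counts as the hover height
- cover_hole0 (a point): centre of the cover's hole at x = +73, y = +28 mm in the cover's frame, at the plate's underside, 44 mm below the height of cover_grip
- cover_hole2 (a point): centre of the cover's hole diagonally opposite, at x = -73, y = -28 mm
- cover: clamp cover: aluminium plate 170 (x) by 80 (y) by 8 mm with a red liner (125 by 36 by 2 mm) under its middle, about 0.36 kg; origin at the centre of the liner's underside. Four 14 mm holes at x = +-73, y = +-28 mm. It may go on either way round
- vial: the loose vial; origin at the centre of its underside
- mat: petrol-blue silicone mat, fixed, 220 by 140 by 3 mm, on which the cover lies at the start; origin at the centre of its underside
- pen_beaker: glass beaker, 80 mm across and 105 mm tall, with pens and spatulas up to 170 mm; origin at its foot. Leave alone
- tube_beaker: glass beaker, 68 mm across and 90 mm tall, with glass tubes up to 130 mm; origin at its foot. Leave alone
- capillary_beaker: small glass beaker, 52 mm across and 68 mm tall, with capillaries up to 100 mm; origin at its foot. Leave alone
- bottle: small laboratory bottle with a blue cap, 56 mm across and 104 mm tall; origin at its foot. Leave alone
- screw_dish: glass dish, 80 mm across and 14 mm tall, holding the four thumbscrews (up to 29 mm tall); origin at its foot. Leave alone
- screwdriver: red-handled screwdriver, 170 mm, lying on the bench near the robot; origin beneath its middle. Leave alone
Things that resemble listed ones, but are neither listed nor needed, are in the scene too. Leave any yellow look-alike of the block alone.

How it is judged:
By the outcome, as a careful person would: the job done as asked, in the order asked, and still so for the second after the job is handed in, while the arm keeps its last pose, push and grip.
It also fails if it takes over 61 s, if anything falls off the work surface, if the arm or the gripper's body presses on something with over 40 N, if the wrist force passes 120 N, or if a joint passes its speed limit or range.

## Working session

There is one attempt and no reset: what is moved stays moved. The work goes in short steps, Python scripts to look and compute and a tool call to move; the robot and the scene stay as the last step left them, time stands still between calls to the robot, and variables do not carry over. Pictures are saved under pics/ and viewed, and the job is handed in when it is done.

Besides the shell and the picture viewer there is one more tool, called after "Request:" in YAML: its name, and indented under it one key for each argument. drive_tool: Moves the arm, as the interface text tells. Its arguments: {"type":"object","properties":{"steps":{"type":"array"},"force":{"type":"number"}},"required":["steps"]}

```bash
ls; mkdir -p pics; cat > h.py <<'E'
import numpy as np, cv2
from bench import ctrl
def cam(n,save=None):
    d=ctrl.read_camera(n)
    if save: cv2.imwrite('pics/'+save,cv2.cvtColor(d['pixels'],cv2.COLOR_RGB2BGR))
    return d
def ray(d,px):
    K=np.array(d['camera_matrix']);D=np.array(d['dist_coeffs']);E=np.array(d['extrinsics'])
    u=cv2.undistortPoints(np.array([[px]],float),K,D)[0,0]
    r=E[:3,:3].T@np.array([u[0],-u[1],-1.0]); o=-E[:3,:3].T@E[:3,3]
    return o,r
def at_z(d,px,z):
    o,r=ray(d,px); return o+r*(z-o[2])/r[2]
def proj(d,P):
    K=np.array(d['camera_matrix']);D=np.array(d['dist_coeffs']);E=np.array(d['extrinsics'])
    p=(E[:3,:3]@np.atleast_2d(P).T).T+E[:3,3]; p=p*[1,-1,-1]
    return cv2.projectPoints(p.reshape(-1,1,3),np.zeros(3),np.zeros(3),K,D)[0].reshape(-1,2)
def tri(ds,pxs):
    A=np.zeros((3,3));b=np.zeros(3)
    for d,p in zip(ds,pxs):
        o,r=ray(d,p); r=r/np.linalg.norm(r);M=np.eye(3)-np.outer(r,r);A+=M;b+=M@o
    return np.linalg.solve(A,b)
E
python3 - <<'E'
from h import *
np.set_printoptions(precision=2,suppress=True)
o=ctrl.get_obs();print(o)
for n in ['scene','top','wrist']:
    d=cam(n,n+'0.png');E=d['extrinsics'];E=np.array(E);print(n,-E[:3,:3].T@E[:3,3],d['camera_matrix'],d['dist_coeffs'])
    for t in ['vial_mid','block','well','thread0','thread2','cover_grip','cover_hole0','cover_hole2','mat']:
        try: print(t,[(np.round(x['point'],1).tolist(),round(x['conf'],2)) for x in ctrl.place_of(t,n)][:4])
        except Exception as e: print(t,e)
E
```

```text
pics
{'t': 0.0, 'joint_pos': array([-1.44,  0.4 ,  0.04,  1.54, -0.02,  1.21, -0.05]), 'qd': array([ 0.,  0.,  0., -0., -0., -0.,  0.]), 'joint_efforts': array([  0.  , -47.51,   1.37, -25.42,   0.01,   0.01,  -0.  ]), 'tcp_pos': array([147.21, 632.44, 230.24]), 'orientation': array([[-0.97,  0.23, -0.  ],
       [ 0.23,  0.97, -0.  ],
       [-0.  , -0.  , -1.  ]]), 'wrist_force': array([ 0.57,  0.01, -0.43]), 'ft_torque': array([-0.03, -0.05,  0.  ]), 'width': 1.0013029377022806}
scene [1064.79  390.01 1066.03] [[464.3    0.   279.52]
 [  0.   464.3  206.16]
 [  0.     0.     1.  ]] [-0.09  0.    0.    0.    0.  ]
vial_mid [([268.6, 232.0], 0.75), ([358.7, 294.1], 0.63)]
block [([211.2, 210.2], 0.92), ([215.7, 115.3], 0.89)]
well [([212.2, 103.8], 0.78), ([214.0, 203.1], 0.75)]
thread0 [([229.2, 171.7], 0.97), ([193.1, 214.6], 0.92), ([220.1, 78.9], 0.79), ([206.5, 113.5], 0.76)]
thread2 [([229.2, 171.7], 0.97), ([193.1, 214.6], 0.92), ([220.1, 78.9], 0.79), ([206.5, 113.5], 0.76)]
cover_grip [([357.8, 287.7], 0.63), ([311.4, 202.1], 0.59)]
cover_hole0 [([338.7, 317.3], 0.94), ([36
[... 368 characters left out ...]
88.1], 0.72), ([329.3, 200.3], 0.69)]
well [([332.9, 197.5], 0.89), ([417.3, 285.4], 0.64), ([208.1, 181.1], 0.57)]
thread0 [([334.0, 176.0], 0.92), ([410.0, 264.4], 0.83), ([421.7, 310.1], 0.74), ([336.6, 220.9], 0.56)]
thread2 [([334.0, 176.0], 0.92), ([410.0, 264.4], 0.83), ([421.7, 310.1], 0.74), ([336.6, 220.9], 0.56)]
cover_grip [([336.2, 200.1], 0.19)]
cover_hole0 [([206.1, 223.3], 0.96)]
cover_hole2 [([206.1, 223.3], 0.96)]
mat [([205.4, 198.1], 0.63)]
wrist [ 68.07 651.9  373.14] [[325.37   0.   280.98]
 [  0.   325.37 204.18]
 [  0.     0.     1.  ]] [-0.04  0.    0.    0.    0.  ]
vial_mid []
block []
well []
thread0 []
thread2 []
cover_grip []
cover_hole0 []
cover_hole2 []
mat []
```

View pics/scene0.png

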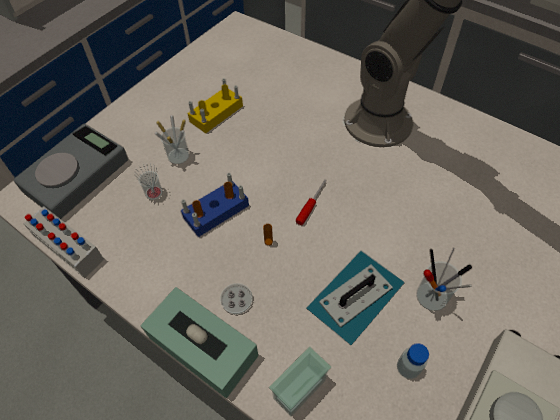

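View pics/top0.png

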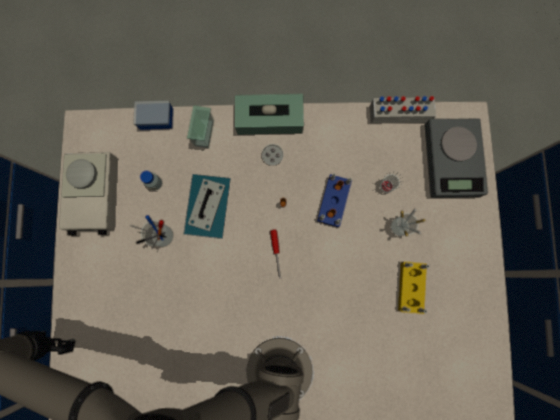

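```bash
python3 - <<'E'
import cv2
a=cv2.imread('pics/scene0.png')[60:360,160:430];b=cv2.imread('pics/top0.png')[130:340,160:460]
cv2.imwrite('pics/sc_crop.png',cv2.resize(a,None,fx=2,fy=2,interpolation=3)); cv2.imwrite('pics/top_crop.png',cv2.resize(b,None,fx=2.6,fy=2.6,interpolation=3))
E
```

```text
(no output)
```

View pics/sc_crop.png

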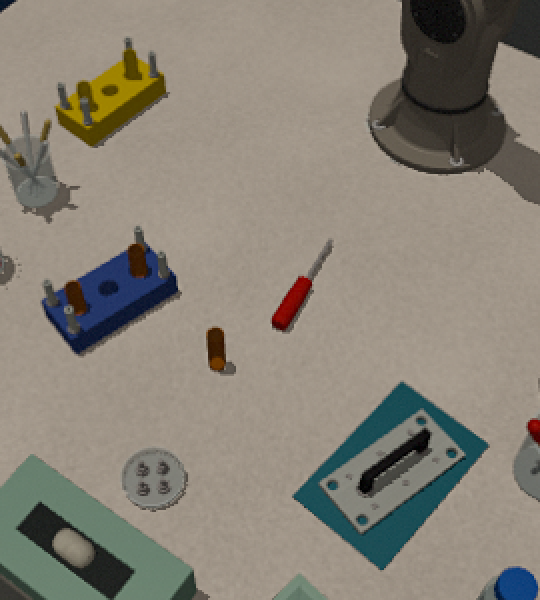

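View pics/top_crop.png

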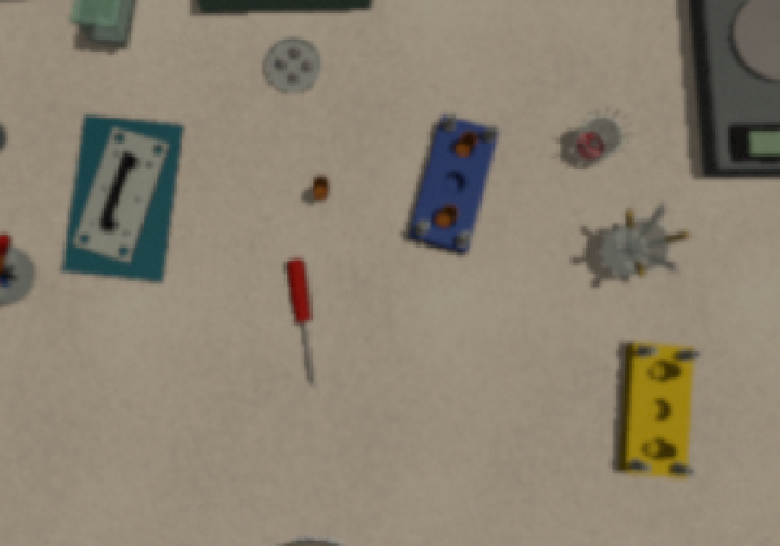

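Amber/vial-like candidates: the loose vial (scene 268,233), the vials standing in the blue block (197,209 and 229,190), and the yellow look-alike's vials (~202,105). The loose one is the one between block and mat. Block: blue (214,208), not the yellow one (216,106). Cover: the plate on the mat (356,291).

```bash
python3 - <<'E'
from h import *
np.set_printoptions(precision=1,suppress=True)
s=cam('scene');t=cam('top');w=cam('wrist')
print('vial mid top',at_z(t,[283.5,203],60)); 
def pts(n,c): 
    return [(np.array(x['point']),x['conf']) for x in ctrl.place_of(n,c)]
for n,z in [('vial_mid',37.5),('well',40),('thread0',86),('cover_grip',49),('cover_hole0',5),('block',0),('cover',3),('vial',0),('capillary_beaker',0),('tube_beaker',0),('pen_beaker',0),('screw_dish',0),('bottle',0),('screwdriver',0)]:
    for c,d in (('scene',s),('top',t)):
        for p,cf in pts(n,c): print(n,c,p,round(cf,2),at_z(d,p,z))
o=ctrl.get_obs();E=np.array(w['extrinsics']);R=o['orientation']
C=-E[:3,:3].T@E[:3,3]
print('cam in tool',R.T@(C-o['tcp_pos']),'\n',R.T@E[:3,:3].T)
E
```

```text
vial mid top [563.5 -24.3  60. ]
vial_mid scene [269.4 233.3] 0.43 [565.1 -20.7  37.5]
vial_mid top [283.3 205. ] 0.49 [560.5 -23.6  37.5]
well scene [215.9 204.7] 0.66 [ 575.8 -194.    40. ]
well scene [214.2 102.4] 0.57 [ 263.9 -464.8   40. ]
well top [335.8 199.7] 0.72 [ 575.3 -205.1   40. ]
well top [397.4 224.9] 0.67 [ 483.7 -413.7   40. ]
well top [417.9 286.6] 0.57 [ 273.2 -471.7   40. ]
thread0 scene [193.3 214.1] 0.97 [ 654.1 -196.8   86. ]
thread0 scene [203.2 109.5] 0.92 [ 343.5 -433.9   86. ]
thread0 scene [229.4 173.2] 0.91 [ 494.9 -206.    86. ]
thread0 scene [429.1 299.2] 0.73 [524.2 402.9  86. ]
thread0 scene [221.  78.] 0.56 [ 197.1 -484.8   86. ]
thread0 top [420.8 310.6] 0.98 [ 197.9 -461.6   86. ]
thread0 top [336.3 174.4] 0.84 [ 653.5 -204.    86. ]
thread0 top [337.4 219.8] 0.66 [ 499.2 -201.6   86. ]
thread0 top [156.9 182.3] 0.51 [638.6 403.8  86. ]
cover_grip scene [360.2 285.7] 0.91 [566.  250.6  49. ]
cover_grip top [276.1 255. ] 0.63 [388.6   3.8  49. ]
cover_hole0 scene [370.  271.9] 0.97 [496.5 245.8   5. ]
cover_hole0 scene [337.6 318.2] 0.73 [650.1 243
[... 1212 characters left out ...]
. ]
screw_dish scene [232.3 296. ] 0.92 [748.7  -2.7   0. ]
screw_dish top [274.1 157.8] 0.91 [740.5   6.2   0. ]
bottle scene [409.5 367.3] 0.88 [656.3 440.9   0. ]
bottle top [156.5 177.6] 0.52 [676.3 433.    0. ]
bottle top [386.7 185.4] 0.34 [ 631.3 -395.4    0. ]
screwdriver scene [311.5 206.6] 0.83 [407.7   9.3   0. ]
screwdriver scene [154.  188.6] 0.66 [ 616.5 -404.9    0. ]
screwdriver scene [338.9 319.9] 0.33 [650.  247.3   0. ]
screwdriver scene [369.6 272.6] 0.3 [496.2 245.3   0. ]
screwdriver top [276.5 251.7] 0.66 [402.3   3.    0. ]
screwdriver top [286.6 201.2] 0.47 [580.4 -35.7   0. ]
cam in tool [  81.5    0.3 -141.8] 
 [[ 0.   0.9  0.3]
 [ 1.  -0.  -0. ]
 [-0.   0.3 -0.9]]
```

```bash
cat > go.py <<'E'
import sys
from h import *
from scipy.spatial.transform import Rotation as Ro
# go.py x y z [jaw-axis angle deg of tool y] -> tool-frame shift (m), rotvec deg, from measured
def go(p,yang=None):
    o=ctrl.get_obs();R=np.array(o['orientation']);
    sh=R.T@(np.array(p)-o['tcp_pos'])/1000
    a=np.degrees(np.arctan2(R[1,1],R[0,1]))
    y=np.radians(a if yang is None else yang)
    T=np.array([[-np.sin(y),np.cos(y),0],[np.cos(y),np.sin(y),0],[0,0,-1]]) 
    if np.dot(T[:,0],R[:,0])<0: T[:,:2]*=-1
    T[:,0]=np.cross(T[:,1],T[:,2])
    rv=np.degrees(Ro.from_matrix(R.T@T).as_rotvec())
    print('tcp',np.round(o['tcp_pos'],1),'yang',round(a,2),'t',round(o['t'],2),'F',np.round(o['wrist_force'],1),'w',round(o['width'],3))
    print('tilt',np.round(R[:,2],4))
    print('shift',np.round(sh,4),'rot',np.round(rv,2),'dist',np.linalg.norm(sh))
if __name__=='__main__':
    v=list(map(float,sys.argv[1:])); go(v[:3],v[3] if len(v)>3 else None)
E
python3 go.py 560 250 240 72
```

```text
tcp [147.4 633.1 231.3] yang 76.9 t 3.05 F [-0.3  0.5  0.1] w 1.002
tilt [ 0.e+00  1.e-04 -1.e+00]
shift [-0.4887 -0.2796 -0.0087] rot [0.01 0.   4.9 ] dist 0.5630942210953475
```

Request:
drive_tool:
  steps: [-0.02,-0.011,-0.001,0,0,0.5,-1,-0.055,-0.031,-0.002,0,0,1,-1,-0.095,-0.054,-0.003,0,0,1.5,-1,-0.135,-0.077,-0.004,0,0,2,-1,-0.175,-0.1,-0.005,0,0,3,-1,-0.215,-0.123,-0.006,0,0,4,-1,-0.255,-0.146,-0.007,0,0,4.9,-1,-0.295,-0.169,-0.008,0,0,4.9,-1]

```text
t: 3.85
tcp_pos: [398.3, 398.7, 239.7]
orientation: [[-0.95, 0.311, 0.001], [0.311, 0.95, 0.0], [-0.0, 0.0, -1.0]]
wrist_force: [0.6, 1.0, -0.5]
width: 0.997
```

```bash
python3 go.py 560 250 240 72
```

```text
tcp [398.3 398.7 239.7] yang 71.89 t 3.85 F [ 0.6  1.  -0.5] w 0.997
tilt [ 6.e-04  3.e-04 -1.e+00]
shift [-0.1999 -0.0911 -0.0002] rot [ 0.02  0.03 -0.11] dist 0.21971262888980655
```

Request:
drive_tool:
  steps: [-0.035,-0.016,0,0,0,0,-1,-0.075,-0.034,0,0,0,0,-1,-0.115,-0.052,0,0,0,0,-1,-0.155,-0.07,0,0,0,0,-1,-0.18,-0.082,0,0,0,0,-1,-0.194,-0.089,0,0,0,0,-1,-0.194,-0.089,0,0,0,0,-1,-0.194,-0.089,0,0,0,0,-1]

```text
t: 4.65
tcp_pos: [552.3, 258.1, 239.2]
orientation: [[-0.951, 0.308, -0.001], [0.308, 0.951, 0.001], [0.002, 0.001, -1.0]]
wrist_force: [-0.1, 0.0, 0.2]
width: 1.001
```

```bash
cat > look.py <<'E'
import sys
from h import *
np.set_printoptions(precision=1,suppress=True)
d=cam('wrist',sys.argv[1])
o=ctrl.get_obs();E=np.array(d['extrinsics'])
C=-E[:3,:3].T@E[:3,3]
print('t',o['t'],'tcp',o['tcp_pos'],'cam',C)
np.savez('pics/'+sys.argv[1][:-4]+'.npz',K=d['camera_matrix'],D=d['dist_coeffs'],E=E)
for a in sys.argv[2:]:
    n,z=a.split(':')
    for x in ctrl.place_of(n,'wrist'): print(n,np.array(x['point']),round(x['conf'],2),at_z(d,x['point'],float(z)))
E
python3 look.py w1.png cover_grip:49 cover_hole0:5 cover_hole2:5
```

```text
t 4.7 tcp [551.9 258.9 239.2] cam [475.  283.4 381.1]
cover_grip [276.  196.9] 0.88 [570.8 247.2  49. ]
cover_grip [302.1 242.4] 0.64 [630.5 258.3  49. ]
cover_grip [276.8 186.2] 0.49 [559.9 251.7  49. ]
cover_hole0 [250.4 128.3] 0.93 [497.3 240.2   5. ]
cover_hole0 [301.9 245.3] 0.62 [654.9 253.6   5. ]
cover_hole2 [250.4 128.3] 0.93 [497.3 240.2   5. ]
cover_hole2 [301.9 245.3] 0.62 [654.9 253.6   5. ]
```

View pics/w1.png

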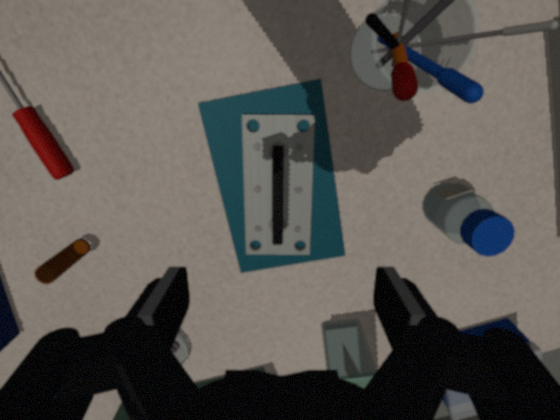

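```bash
cat > ld.py <<'E'
from h import *
def load(n):
    z=np.load(f'pics/{n}.npz'); return dict(camera_matrix=z['K'],dist_coeffs=z['D'],extrinsics=z['E'])
def fitpose(d,pix,model,z):  # xy,yaw fit on points at heights z
    W=np.array([at_z(d,p,zz)[:2] for p,zz in zip(pix,z)]);M=np.array(model,float)
    mc=M.mean(0);wc=W.mean(0);A=M-mc;B=W-wc
    th=np.arctan2((A[:,0]*B[:,1]-A[:,1]*B[:,0]).sum(),(A*B).sum())
    R=np.array([[np.cos(th),-np.sin(th)],[np.sin(th),np.cos(th)]])
    res=B-A@R.T
    sc=np.sqrt((B**2).sum()/(A**2).sum())
    return wc-R@mc,np.degrees(th),res,sc
E
python3 - <<'E'
import cv2
a=cv2.imread('pics/w1.png')[100:270,220:340]
a=cv2.convertScaleAbs(a,alpha=1.6)
cv2.imwrite('pics/w1c.png',cv2.resize(a,None,fx=3.5,fy=3.5,interpolation=2))
E
```

```text
(no output)
```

View pics/w1c.png

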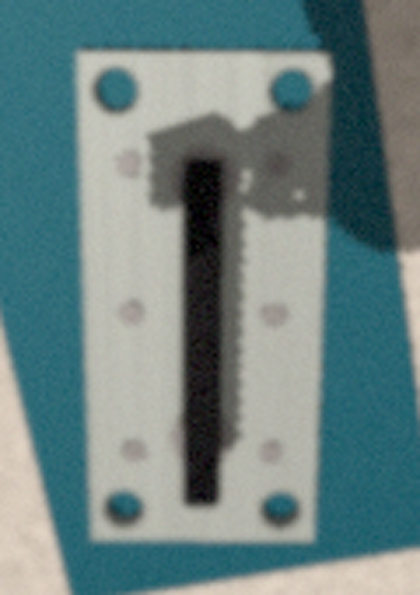

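```bash
python3 - <<'E'
from ld import *
np.set_printoptions(precision=2,suppress=True)
d=load('w1')
f=lambda L:[(220+(x+.5)/3.5-.5,100+(y+.5)/3.5-.5) for x,y in L]
H=f([(116,90),(292,90),(123.5,507),(281,507)])
print(fitpose(d,H,[(-73,-28),(-73,28),(73,-28),(73,28)],[13]*4))
C=f([(76,51),(333,51),(89,542),(316,542)])
print(fitpose(d,C,[(-85,-40),(-85,40),(85,-40),(85,40)],[13]*4))
B=f([(202,160),(202,503)])
print(fitpose(d,B,[(-52,0),(52,0)],[56,56]))
# vial rough
print(at_z(d,(78,247),75),at_z(d,(45,272),0))
E
```

```text
(array([571.91, 248.36]), np.float64(-18.28335018133668), array([[ 0.81, -0.01],
       [ 0.37, -0.25],
       [-0.43,  0.07],
       [-0.75,  0.18]]), np.float64(0.9924239628355006))
(array([572.83, 248.18]), np.float64(-18.251840220721316), array([[-0.15, -0.09],
       [-0.42,  0.5 ],
       [ 0.24, -1.06],
       [ 0.34,  0.65]]), np.float64(1.0056619539909577))
(array([569.1 , 249.33]), np.float64(-18.12065392279783), array([[-1.42,  0.46],
       [ 1.42, -0.46]]), np.float64(1.0286765697048568))
[551.32  33.55  75.  ] [589.39 -91.66   0.  ]
```

```bash
python3 go.py 565 -90 240 72
```

```text
tcp [552.1 258.9 239.3] yang 72.18 t 4.85 F [-0.4  0.4  0.2] w 0.997
tilt [-6.e-04  9.e-04 -1.e+00]
shift [-0.119  -0.3282 -0.001 ] rot [ 0.04 -0.05  0.18] dist 0.34915369821116043
```

Request:
drive_tool:
  steps: [-0.007,-0.02,0,0,0,0,-1,-0.02,-0.057,0,0,0,0,-1,-0.037,-0.102,0,0,0,0,-1,-0.054,-0.147,0,0,0,0,-1,-0.071,-0.193,0,0,0,0,-1,-0.088,-0.24,0,0,0,0,-1,-0.105,-0.287,0,0,0,0,-1,-0.119,-0.328,0,0,0,0,-1]

```text
t: 5.65
tcp_pos: [564.9, -93.3, 239.7]
orientation: [[-0.951, 0.308, 0.001], [0.308, 0.951, 0.0], [-0.001, 0.0, -1.0]]
wrist_force: [-0.1, 0.4, -0.4]
width: 1.001
```

Request:
drive_tool:
  steps: [0,0,0,0,0,0,-1,0,0,0,0,0,0,-1,0,0,0,0,0,0,-1,0,0,0,0,0,0,-1,0,0,0,0,0,0,-1,0,0,0,0,0,0,-1,0,0,0,0,0,0,-1,0,0,0,0,0,0,-1]

```text
t: 6.45
tcp_pos: [565.2, -91.5, 239.3]
orientation: [[-0.951, 0.309, 0.0], [0.309, 0.951, 0.0], [-0.0, 0.0, -1.0]]
wrist_force: [-0.7, 0.0, -0.3]
width: 0.998
```

```bash
python3 look.py w2.png vial_mid:37.5 well:40 thread0:86 thread2:86
```

```text
t 6.5 tcp [565.2 -91.6 239.3] cam [487.7 -66.  381.1]
vial_mid [339.2 162.6] 0.84 [571.7 -27.6  37.5]
well [189.3 215. ] 0.77 [ 576.7 -202.8   40. ]
thread0 [139.3 154.1] 0.82 [ 495.4 -205.1   86. ]
thread0 [213.9 291.5] 0.55 [ 652.3 -193.7   86. ]
thread2 [139.3 154.1] 0.82 [ 495.4 -205.1   86. ]
thread2 [213.9 291.5] 0.55 [ 652.3 -193.7   86. ]
```

View pics/w2.png

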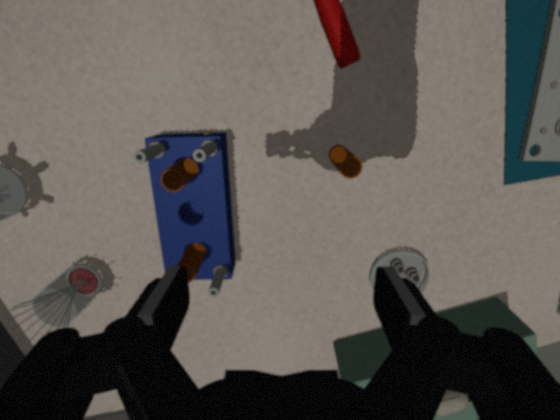

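The wrist view shows the loose vial at (345,161), and the blue block with its empty middle well at (190,213). Pillar tips are near (139,155), (199,155) and (214,291).

```bash
python3 - <<'E'
import cv2
a=cv2.imread('pics/w2.png')[120:300,125:375]
a=cv2.convertScaleAbs(a,alpha=1.8)
cv2.imwrite('pics/w2c.png',cv2.resize(a,None,fx=3.2,fy=3.2,interpolation=2))
E
```

```text
(no output)
```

View pics/w2c.png

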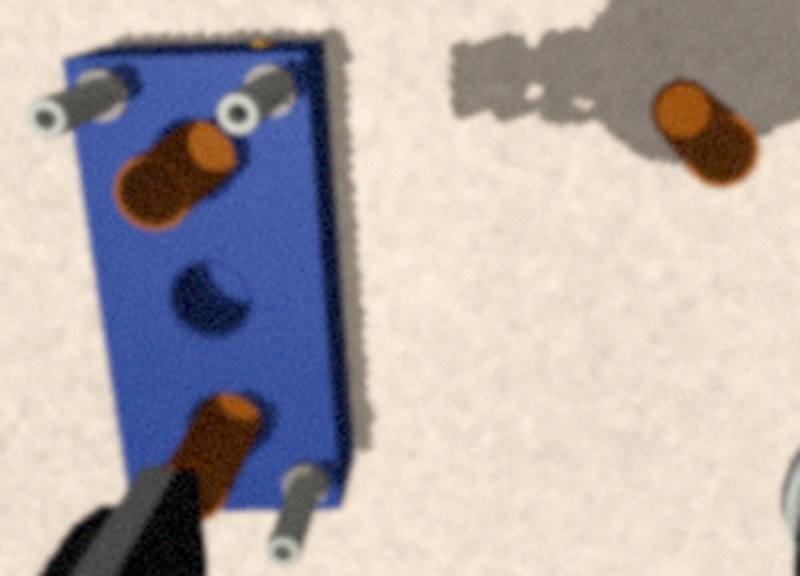

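```bash
python3 - <<'E'
from ld import *
np.set_printoptions(precision=2,suppress=True)
d=load('w2')
f=lambda L:[(125+(x+.5)/3.2-.5,120+(y+.5)/3.2-.5) for x,y in L]
H=f([(46,116),(239,113),(284,550)])
p,a,r,s=fitpose(d,H,[(-73,-28),(-73,28),(73,28)],[86]*3);print(p,a,r,s)
C=f([(66,60),(322,42),(343,508)])
print(fitpose(d,C,[(-85,-40),(-85,40),(85,40)],[40]*3))
print('well',at_z(d,f([(211,298)])[0],40))
# vial: outline points of the rim circle & base
print('rim',at_z(d,f([(723,148)])[0],75),'base',at_z(d,f([(683,109)])[0],0))
# overlay
im=cv2.imread('pics/w2.png')
th=np.radians(a);R=np.array([[np.cos(th),-np.sin(th)],[np.sin(th),np.cos(th)]])
def circ(c,z,rad): 
    t=np.linspace(0,2*np.pi,40);return np.c_[c[0]+rad*np.cos(t),c[1]+rad*np.sin(t),np.full(40,z)]
L=[]
L.append(circ(p,40,13.5))
for x in(-50,50): L.append(circ(p+R@[x,0],85,11.5))
for x in(-73,73):
  for y in(-28,28): L.append(circ(p+R@[x,y],86,6))
c=np.array([(p+R@q).tolist()+[40] for q in [(-85,-40),(-85,40),(85,40),(85,-40),(-85,-40)]]);L.append(c)
v=at_z(d,f([(723,148)])[0],75)
L+= [circ(v,75,11.5),circ(v,0,11.5)]
S=3.2
big=cv2.resize(cv2.convertScaleAbs(im[120:300,125:375],alpha=1.8),None,fx=S,fy=S,interpolation=2)
for l in L:
    q=(proj(d,l)-[125,120]+.5)*S-.5
    cv2.polylines(big,[np.round(q*8).astype(np.int32)],False,(0,255,0),1,cv2.LINE_AA,3)
cv2.imwrite('pics/w2o.png',big)
E
```

```text
[ 574.8  -200.24] -16.7173461705445 [[ 0.02  0.04]
 [ 0.59 -0.22]
 [-0.61  0.18]] 0.9941874843532973
(array([ 574.98, -198.29]), np.float64(-17.213716414177977), array([[ 1.65, -2.21],
       [-1.09,  3.13],
       [-0.55, -0.93]]), np.float64(1.0040889236265182))
well [ 574.71 -200.38   40.  ]
rim [568.95 -22.18  75.  ] base [570.17 -21.91   0.  ]
```

View pics/w2o.png

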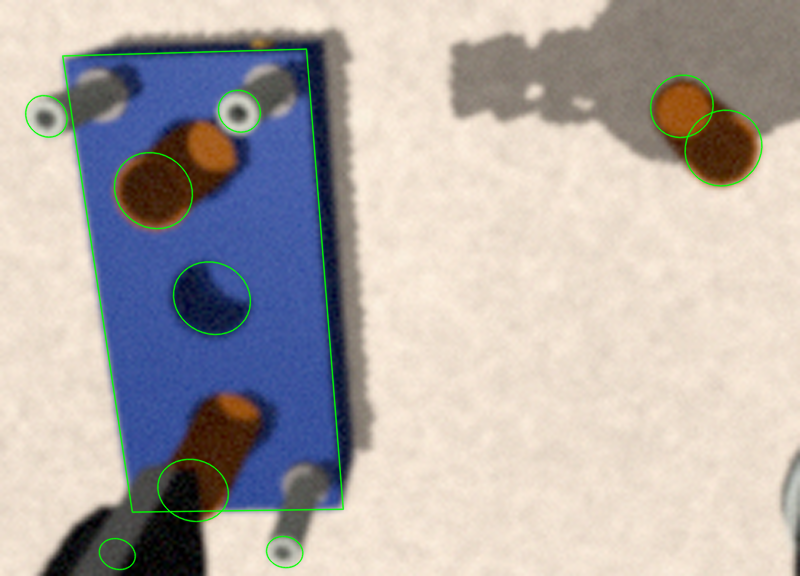

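```bash
python3 go.py 569.3 -22 110 73.3;python3 go.py 569.3 -22 37 73.3
```

```text
tcp [565.2 -91.8 239.3] yang 71.99 t 6.7 F [-0.4  0.1 -0.2] w 1.0
tilt [ 1.e-04  1.e-04 -1.e+00]
shift [0.0177 0.0676 0.1293] rot [ 0.01  0.   -1.31] dist 0.1469829326659256
tcp [565.2 -91.8 239.3] yang 71.99 t 6.7 F [-0.4  0.1 -0.2] w 1.0
tilt [ 1.e-04  1.e-04 -1.e+00]
shift [0.0177 0.0676 0.2023] rot [ 0.01  0.   -1.31] dist 0.21403164363182542
```

Request:
drive_tool:
  steps: [0.003,0.01,0.01,0,0,0,-1,0.007,0.027,0.035,0,0,-0.4,-1,0.012,0.046,0.065,0,0,-0.8,-1,0.016,0.061,0.095,0,0,-1.3,-1,0.0177,0.0676,0.12,0,0,-1.3,-1,0.0177,0.0676,0.129,0,0,-1.3,-1,0.0177,0.0676,0.129,0,0,-1.3,-1,0.0177,0.0676,0.129,0,0,-1.3,-1]

```text
t: 7.5
tcp_pos: [570.0, -22.7, 111.2]
orientation: [[-0.957, 0.288, 0.002], [0.288, 0.957, -0.0], [-0.002, 0.0, -1.0]]
wrist_force: [-0.3, 0.3, -0.6]
width: 1.0
```

```bash
python3 look.py w3.png;python3 go.py 569.3 -22 37 73.3
```

```text
t 7.55 tcp [570.3 -22.8 111.7] cam [491.7   1.2 252.8]
tcp [570.3 -22.8 111.7] yang 73.22 t 7.55 F [0.2 0.3 0.7] w 1.0
tilt [ 2.7e-03 -1.0e-04 -1.0e+00]
shift [0.0014 0.0005 0.0747] rot [ 0.04  0.15 -0.08] dist 0.07467020267912594
```

View pics/w3.png

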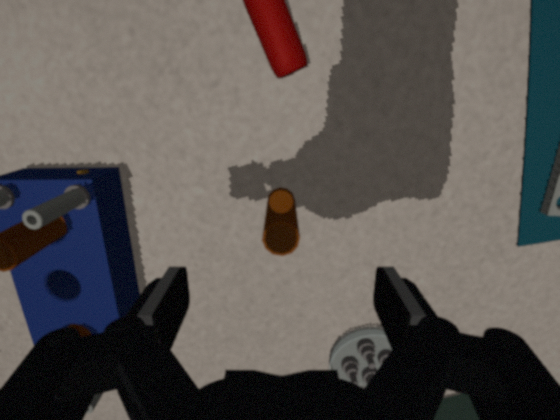

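The vial sits centred between the jaws: rim at (281,235), base at (281,200).

```bash
python3 - <<'E'
from ld import *
np.set_printoptions(precision=1,suppress=True)
d=load('w3');print(at_z(d,(281,235.5),75),at_z(d,(281,200),0),proj(d,[[570.3,-22.8,75],[570.3,-22.8,0]]))
E
```

```text
[567.9 -21.6  75. ] [569.7 -22.1   0. ] [[280.3 239.6]
 [280.4 200.9]]
```

Request:
drive_tool:
  steps: [0.001,0,0.01,0,0,0,-1,0.001,0,0.025,0,0,0,-1,0.001,0,0.04,0,0,0,-1,0.001,0,0.055,0,0,0,-1,0.001,0,0.067,0,0,0,-1,0.001,0,0.073,0,0,0,-1,0.001,0,0.074,0,0,0,-1,0.001,0,0.074,0,0,0,-1]

```text
t: 8.35
tcp_pos: [568.5, -21.8, 36.3]
orientation: [[-0.958, 0.288, 0.0], [0.288, 0.958, -0.0], [-0.0, 0.0, -1.0]]
wrist_force: [-0.2, -0.6, 0.9]
width: 1.0
```

```bash
python3 look.py w4.png;python3 go.py 569.3 -22 37 73.3
```

```text
t 8.4 tcp [568.8 -21.7  36.6] cam [490.5   2.  178. ]
tcp [568.8 -21.7  36.6] yang 73.29 t 8.4 F [-0.3  0.8  0.3] w 0.997
tilt [ 9.e-04  1.e-04 -1.e+00]
shift [-0.0006 -0.0001 -0.0004] rot [ 0.02  0.05 -0.01] dist 0.0006956840258634494
```

View pics/w4.png

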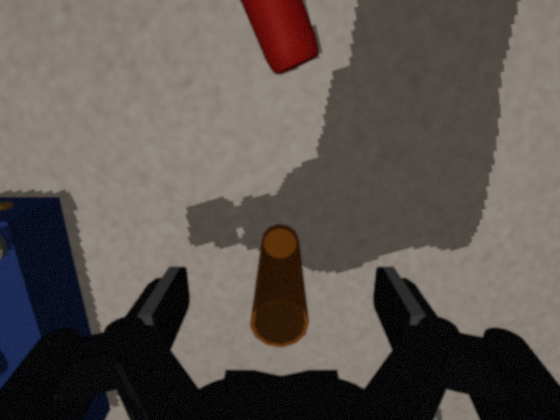

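Vial rim at (279,322), midway between the fingers (left ~165, right ~395). Closing gently.

Request:
drive_tool:
  steps: [0,0,0,0,0,0,-0.6,0,0,0,0,0,0,-0.3,0,0,0,0,0,0,0,0,0,0,0,0,0,0.2,0,0,0,0,0,0,0.35,0,0,0,0,0,0,0.5,0,0,0,0,0,0,0.65,0,0,0,0,0,0,0.8]
  force: 25

```text
t: 9.2
tcp_pos: [568.4, -21.6, 36.4]
orientation: [[-0.958, 0.287, 0.0], [0.287, 0.958, 0.0], [-0.0, 0.0, -1.0]]
wrist_force: [0.0, -0.7, 0.9]
width: 0.26
```

Request:
drive_tool:
  steps: [0,0,0,0,0,0,1,0,0,0,0,0,0,1,0,0,0,0,0,0,1,0,0,0,0,0,0,1,0,0,0,0,0,0,1,0,0,0,0,0,0,1,0,0,0,0,0,0,1,0,0,0,0,0,0,1]

```text
t: 10.0
tcp_pos: [568.4, -21.6, 36.4]
orientation: [[-0.958, 0.287, 0.0], [0.287, 0.958, 0.0], [-0.0, 0.0, -1.0]]
wrist_force: [-0.3, -0.7, 2.3]
width: 0.264
```

```bash
python3 look.py w5.png;python3 go.py 569.3 -22 120 73.3
```

```text
t 10.05 tcp [568.3 -21.6  36.3] cam [490.3   2.1 178.1]
tcp [568.3 -21.6  36.3] yang 73.3 t 10.05 F [-0.1  0.2  2.6] w 0.262
tilt [ 1.e-04  1.e-04 -1.e+00]
shift [-0.001  -0.0001 -0.0837] rot [ 0.01  0.   -0.  ] dist 0.08366425117987591
```

View pics/w5.png

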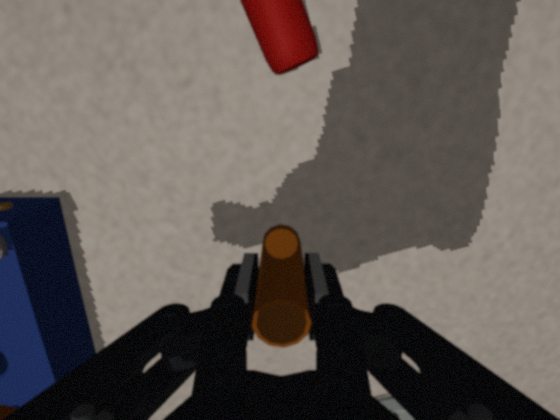

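```bash
python3 - <<'E'
from ld import *
np.set_printoptions(precision=1,suppress=True)
d=load('w5');print(at_z(d,(281,323),75),at_z(d,(281.5,242),0))
R=ctrl.get_obs()['orientation'];t=ctrl.get_obs()['tcp_pos']
P=[np.append(t[:2],0),np.append(t[:2],75)];print(proj(d,P))
E
```

```text
[569.4 -21.5  75. ] [570.5 -21.5   0. ]
[[280.2 239. ]
 [279.9 320.9]]
```

Request:
drive_tool:
  steps: [0,0,-0.003,0,0,0,1,0,0,-0.01,0,0,0,1,0,0,-0.025,0,0,0,1,0,0,-0.045,0,0,0,1,0,0,-0.065,0,0,0,1,0,0,-0.085,0,0,0,1,0,0,-0.098,0,0,0,1,0,0,-0.102,0,0,0,1]

```text
t: 10.85
tcp_pos: [569.5, -21.8, 140.6]
orientation: [[-0.958, 0.288, 0.004], [0.288, 0.958, 0.001], [-0.003, 0.002, -1.0]]
wrist_force: [-0.4, -1.0, -0.9]
width: 0.263
```

```bash
python3 look.py w6.png;python3 go.py 574.8 -200.3 140 73.3
```

```text
t 10.9 tcp [569.2 -21.7 140.1] cam [491.    2.  282.1]
tcp [569.2 -21.7 140.1] yang 73.29 t 10.9 F [ 0.4 -0.   0.1] w 0.266
tilt [ 2.8e-03  5.0e-04 -1.0e+00]
shift [-0.0568 -0.1695 -0.    ] rot [ 0.08  0.15 -0.01] dist 0.1787161870164546
```

View pics/w6.png

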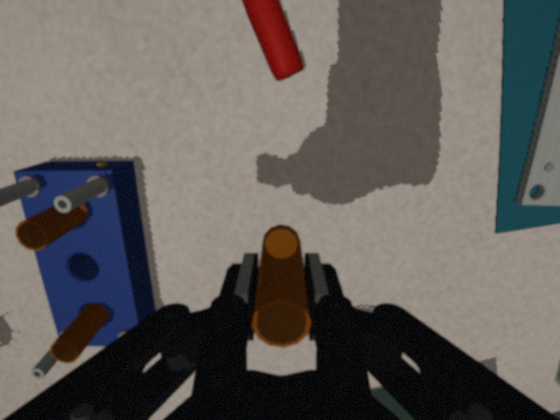

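Vial held upright (rim 281,322; base 281,240). Moving over the block.

Request:
drive_tool:
  steps: [-0.003,-0.009,0,0,0,0,1,-0.01,-0.03,0,0,0,0,1,-0.02,-0.06,0,0,0,0,1,-0.03,-0.09,0,0,0,0,1,-0.04,-0.12,0,0,0,0,1,-0.048,-0.147,0,0,0,0,1,-0.054,-0.163,0,0,0,0,1,-0.0555,-0.1695,0,0,0,0,1]

```text
t: 11.7
tcp_pos: [571.2, -203.4, 137.2]
orientation: [[-0.957, 0.292, -0.002], [0.292, 0.957, -0.001], [0.002, -0.002, -1.0]]
wrist_force: [-0.8, -0.2, -0.3]
width: 0.261
```

Request:
drive_tool:
  steps: [0,0,0,0,0,0,1,0,0,0,0,0,0,1,0,0,0,0,0,0,1,0,0,0,0,0,0,1,0,0,0,0,0,0,1,0,0,0,0,0,0,1,0,0,0,0,0,0,1,0,0,0,0,0,0,1]

```text
t: 12.5
tcp_pos: [572.8, -199.9, 138.3]
orientation: [[-0.958, 0.287, 0.0], [0.287, 0.958, 0.0], [-0.0, 0.0, -1.0]]
wrist_force: [1.2, 0.5, -1.1]
width: 0.261
```

```bash
python3 look.py w7.png;python3 go.py 573.6 -200.4 140 73.3; python3 - <<'E'
import cv2
a=cv2.imread('pics/w7.png')[100:400,180:390]
a=cv2.convertScaleAbs(a,alpha=1.8)
cv2.imwrite('pics/w7c.png',cv2.resize(a,None,fx=2,fy=2,interpolation=2))
E
```

```text
t 12.55 tcp [ 572.7 -199.9  138.3] cam [ 494.7 -176.2  280.1]
tcp [ 572.7 -199.9  138.3] yang 73.3 t 12.55 F [ 1.1 -0.3 -0.4] w 0.263
tilt [ 1.e-04  1.e-04 -1.e+00]
shift [-0.001  -0.0002 -0.0017] rot [ 0.01  0.   -0.  ] dist 0.001976878535919921
```

View pics/w7.png

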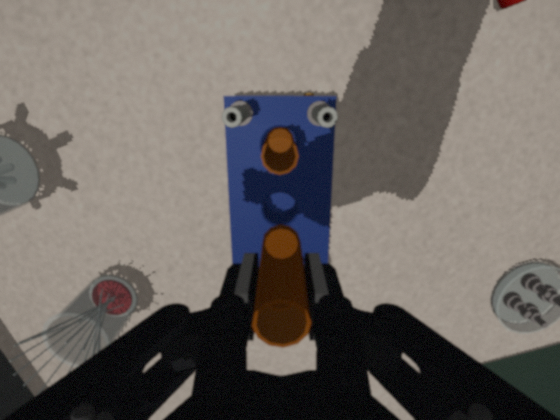

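View pics/w7c.png

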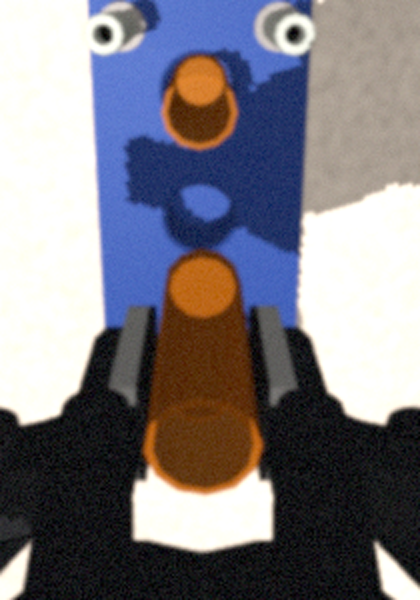

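```bash
python3 - <<'E'
from ld import *
np.set_printoptions(precision=2,suppress=True)
d=load('w7')
f=lambda x,y:(180+(x+.5)/2-.5,100+(y+.5)/2-.5)
T=[at_z(d,f(103,34),86)[:2],at_z(d,f(291.5,34),86)[:2]];print(T,np.linalg.norm(T[1]-T[0]))
yv=(T[1]-T[0])/np.linalg.norm(T[1]-T[0]);xv=np.array([yv[1],-yv[0]])
print('yaw',np.degrees(np.arctan2(xv[1],xv[0])),'well from threads',(T[0]+T[1])/2+73*xv)
v=at_z(d,f(200.5,112),85)[:2];print('neighbour',v,'->well',v+50*xv)
# centre of the well seen: ellipse approx
print('well px',at_z(d,f(198.5,215),40))
z=138.3-36.4
print('vial rim',at_z(d,f(204,446),z+75),'base',at_z(d,f(203,287),z))
# bounds overlay
big=cv2.resize(cv2.convertScaleAbs(cv2.imread('pics/w7.png')[100:400,180:390],alpha=1.8),None,fx=3,fy=3,interpolation=2)
t=np.linspace(0,2*np.pi,60)
def dr(c,z,r,col):
    q=(proj(d,np.c_[c[0]+r*np.cos(t),c[1]+r*np.sin(t),np.full(60,z)])-[180,100]+.5)*3-.5
    cv2.polylines(big,[np.round(q*8).astype(np.int32)],False,col,1,cv2.LINE_AA,3)
p=np.array([574.8,-200.3]);a=np.radians(-16.7);X=np.array([np.cos(a),np.sin(a)]);Y=np.array([-X[1],X[0]])
dr(p,40,13.5,(0,255,0));dr(p-50*X,85,11.5,(0,255,0));dr(p-73*X+28*Y,86,6,(0,255,0));dr(p-73*X-28*Y,86,6,(0,255,0))
q=np.array([573.9,-199.9]);dr(q,z,11.5,(0,0,255));dr(q,z+75,11.5,(0,0,255))
cv2.imwrite('pics/w7o.png',big[:590])
E
```

```text
[array([ 497.49, -206.96]), array([ 513.17, -154.65])] 54.60526301252239
yaw -16.688941429576992 well from threads [ 575.25 -201.77]
neighbour [ 527.59 -186.51] ->well [ 575.48 -200.87]
well px [ 573.65 -201.28   40.  ]
vial rim [ 573.8  -199.48  176.9 ] base [ 575.64 -200.13  101.9 ]
```

View pics/w7o.png

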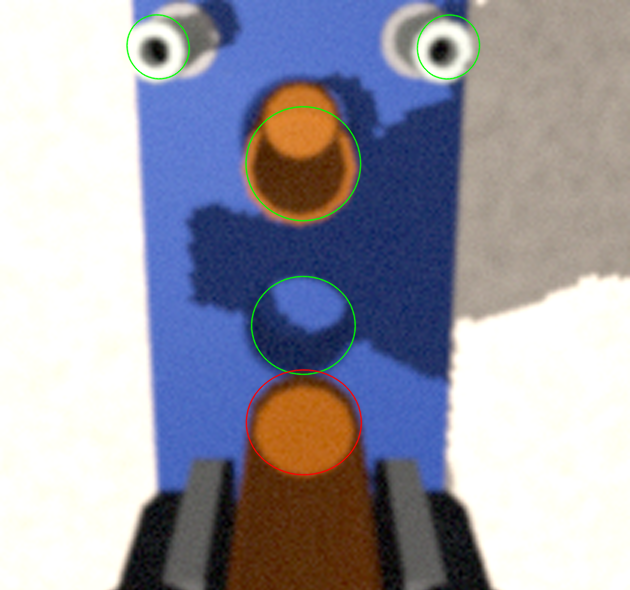

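Request:
drive_tool:
  steps: [-0.0005,-0.0011,0.003,0,0,0,1,-0.0005,-0.0011,0.01,0,0,0,1,-0.0005,-0.0011,0.02,0,0,0,1,-0.0005,-0.0011,0.03,0,0,0,1,-0.0005,-0.0011,0.04,0,0,0,1,-0.0005,-0.0011,0.048,0,0,0,1,-0.0005,-0.0011,0.051,0,0,0,1,-0.0005,-0.0011,0.052,0,0,0,1]

```text
t: 13.35
tcp_pos: [572.7, -201.1, 85.7]
orientation: [[-0.958, 0.288, -0.001], [0.288, 0.958, 0.0], [0.001, -0.0, -1.0]]
wrist_force: [-0.7, 0.4, 0.1]
width: 0.261
```

```bash
python3 look.py w8.png;python3 go.py 573 -201 86 73.3; python3 - <<'E'
from ld import *
np.set_printoptions(precision=2,suppress=True)
d=load('w8')
big=cv2.resize(cv2.convertScaleAbs(cv2.imread('pics/w8.png')[110:360,180:390],alpha=1.8),None,fx=3,fy=3,interpolation=2)
t=np.linspace(0,2*np.pi,60)
def dr(c,z,r,col):
    q=(proj(d,np.c_[c[0]+r*np.cos(t),c[1]+r*np.sin(t),np.full(60,z)])-[180,110]+.5)*3-.5
    cv2.polylines(big,[np.round(q*8).astype(np.int32)],False,col,1,cv2.LINE_AA,3)
p=np.array([575,-201.]);a=np.radians(-16.7);X=np.array([np.cos(a),np.sin(a)]);Y=np.array([-X[1],X[0]])
dr(p,40,13.5,(0,255,0));dr(p-50*X,85,11.5,(0,255,0));dr(p-73*X+28*Y,86,6,(0,255,0));dr(p-73*X-28*Y,86,6,(0,255,0))
o=ctrl.get_obs()['tcp_pos'];z=o[2]-36.4
q=o[:2]+[1.6,0];print(q);dr(q,z,11.5,(0,0,255));dr(q,z+75,11.5,(0,0,255))
cv2.imwrite('pics/w8o.png',big[:598])
E
```

```text
t 13.4 tcp [ 572.8 -201.2   86. ] cam [ 494.7 -177.4  227.5]
tcp [ 572.8 -201.2   86. ] yang 73.29 t 13.4 F [ 0.7  0.  -0.1] w 0.26
tilt [-2.e-04  1.e-04 -1.e+00]
shift [-0.0001  0.0002 -0.    ] rot [-0.   -0.01 -0.01] dist 0.0002491295860990856
[ 574.44 -201.19]
```

View pics/w8o.png

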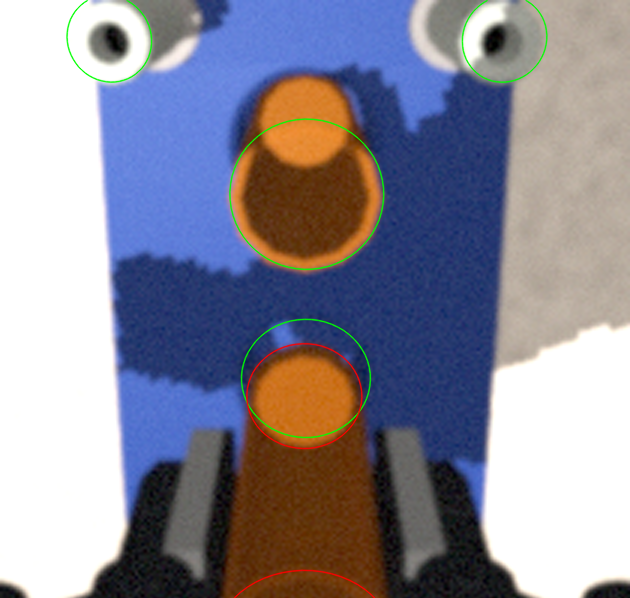

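Request:
drive_tool:
  steps: [-0.0004,0,0.003,0,0,0,1,-0.0004,0,0.006,0,0,0,1,-0.0004,0,0.009,0,0,0,1,-0.0004,0,0.012,0,0,0,1,-0.0004,0,0.015,0,0,0,1,-0.0004,0,0.018,0,0,0,1,-0.0004,0,0.02,0,0,0,1,-0.0004,0,0.02,0,0,0,1]

```text
t: 14.2
tcp_pos: [573.0, -201.2, 65.9]
orientation: [[-0.958, 0.287, -0.001], [0.287, 0.958, 0.0], [0.001, 0.0, -1.0]]
wrist_force: [0.3, -0.3, 0.1]
width: 0.264
```

```bash
python3 look.py w9.png;python3 go.py 573 -201 46.4 73.3; python3 - <<'E'
import cv2
a=cv2.imread('pics/w9.png')[130:360,180:390]
cv2.imwrite('pics/w9c.png',cv2.resize(cv2.convertScaleAbs(a,alpha=1.8),None,fx=2.5,fy=2.5,interpolation=2))
E
```

```text
t 14.25 tcp [ 573.2 -201.2   66.1] cam [ 495.1 -177.4  207.7]
tcp [ 573.2 -201.2   66.1] yang 73.29 t 14.25 F [ 0.5  0.1 -1.3] w 0.263
tilt [-3.e-04  2.e-04 -1.e+00]
shift [0.0002 0.0002 0.0197] rot [ 0.   -0.02 -0.01] dist 0.019706138644973174
```

View pics/w9c.png

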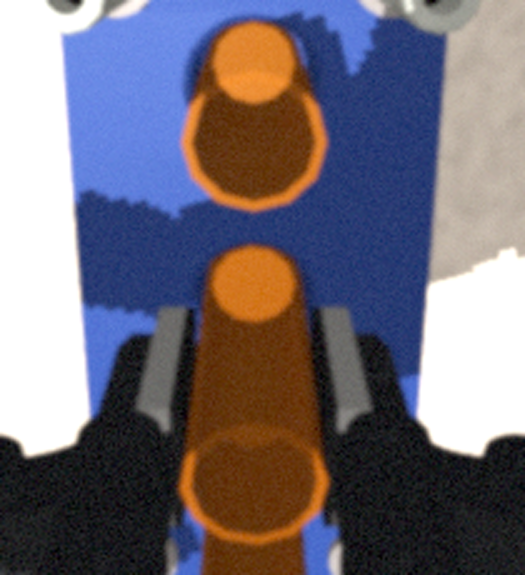

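Vial is 10 mm into the well with no contact force; continue down.

Request:
drive_tool:
  steps: [0,0,0.003,0,0,0,1,0,0,0.006,0,0,0,1,0,0,0.009,0,0,0,1,0,0,0.012,0,0,0,1,0,0,0.014,0,0,0,1,0,0,0.016,0,0,0,1,0,0,0.017,0,0,0,1,0,0,0.018,0,0,0,1]

```text
t: 15.05
tcp_pos: [573.3, -201.3, 48.2]
orientation: [[-0.958, 0.287, 0.0], [0.287, 0.958, 0.0], [-0.0, 0.0, -1.0]]
wrist_force: [-0.4, 0.3, 0.4]
width: 0.261
```

Request:
drive_tool:
  steps: [0,0,0.0002,0,0,0,1,0,0,0.0004,0,0,0,1,0,0,0.0006,0,0,0,1,0,0,0.0008,0,0,0,1,0,0,0.001,0,0,0,1,0,0,0.0012,0,0,0,1,0,0,0.0014,0,0,0,1,0,0,0.0014,0,0,0,1]

```text
t: 15.85
tcp_pos: [573.3, -201.2, 46.8]
orientation: [[-0.958, 0.287, -0.0], [0.287, 0.958, 0.0], [0.0, 0.0, -1.0]]
wrist_force: [-0.9, 0.8, -0.9]
width: 0.257
```

```bash
for i in 1 2 3; do python3 go.py 573 -201 46.4 73.3;done
```

```text
tcp [ 573.3 -201.2   46.8] yang 73.3 t 15.85 F [-0.9  0.8 -0.9] w 0.257
tilt [-0.e+00  1.e-04 -1.e+00]
shift [0.0003 0.0002 0.0004] rot [ 0.01 -0.   -0.  ] dist 0.0005716663822968533
tcp [ 573.3 -201.2   46.8] yang 73.3 t 15.85 F [-0.9  0.8 -0.9] w 0.257
tilt [-0.e+00  1.e-04 -1.e+00]
shift [0.0003 0.0002 0.0004] rot [ 0.01 -0.   -0.  ] dist 0.0005716663822968533
tcp [ 573.3 -201.2   46.8] yang 73.3 t 15.85 F [-0.9  0.8 -0.9] w 0.257
tilt [-0.e+00  1.e-04 -1.e+00]
shift [0.0003 0.0002 0.0004] rot [ 0.01 -0.   -0.  ] dist 0.0005716663822968533
```

Request:
drive_tool:
  steps: [0,0,0.0001,0,0,0,1,0,0,0.0002,0,0,0,1,0,0,0.0003,0,0,0,1,0,0,0.0004,0,0,0,1,0,0,0.0005,0,0,0,1,0,0,0.0006,0,0,0,1,0,0,0.0006,0,0,0,1,0,0,0.0006,0,0,0,1]

```text
t: 16.65
tcp_pos: [573.3, -201.3, 46.4]
orientation: [[-0.958, 0.288, 0.0], [0.288, 0.958, 0.0], [-0.0, 0.0, -1.0]]
wrist_force: [-1.3, 0.2, 1.0]
width: 0.261
```

Request:
drive_tool:
  steps: [0,0,0.0001,0,0,0,1,0,0,0.0002,0,0,0,1,0,0,0.0003,0,0,0,1,0,0,0.0004,0,0,0,1,0,0,0.0004,0,0,0,1,0,0,0.0004,0,0,0,1,0,0,0.0004,0,0,0,1,0,0,0.0004,0,0,0,1]

```text
t: 17.45
tcp_pos: [573.4, -201.3, 46.4]
orientation: [[-0.958, 0.287, 0.0], [0.287, 0.958, 0.0], [-0.0, 0.0, -1.0]]
wrist_force: [-1.5, 0.4, 5.1]
width: 0.261
```

```bash
python3 look.py w10.png; python3 go.py 573 -201 46.4 73.3;
```

```text
t 17.5 tcp [ 573.4 -201.3   46.3] cam [ 495.3 -177.6  188.1]
tcp [ 573.4 -201.3   46.3] yang 73.29 t 17.5 F [-0.8  1.5  5.3] w 0.263
tilt [ 3.e-04  3.e-04 -1.e+00]
shift [ 0.0004  0.0002 -0.0001] rot [ 0.02  0.01 -0.01] dist 0.00047638075311306035
```

View pics/w10.png

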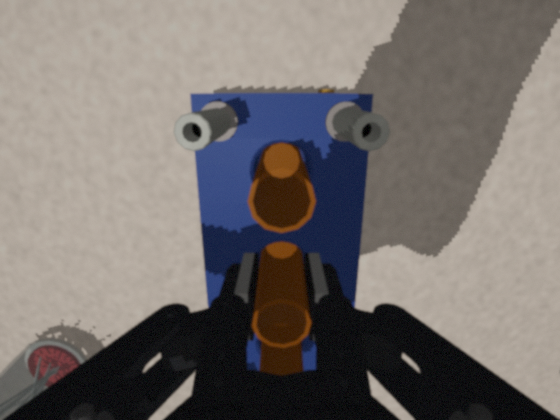

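Floor contact at the expected height (5 N). Open slowly.

Request:
drive_tool:
  steps: [0,0,-0.0003,0,0,0,1,0,0,-0.0003,0,0,0,0.45,0,0,-0.0003,0,0,0,0.4,0,0,-0.0003,0,0,0,0.3,0,0,-0.0003,0,0,0,0.15,0,0,-0.0003,0,0,0,-0.1,0,0,-0.0003,0,0,0,-0.3,0,0,-0.0003,0,0,0,-0.5]
  force: 25

```text
t: 18.3
tcp_pos: [573.3, -201.3, 46.2]
orientation: [[-0.958, 0.287, -0.0], [0.287, 0.958, 0.0], [0.0, 0.0, -1.0]]
wrist_force: [0.0, 0.3, 0.1]
width: 0.746
```

```bash
python3 look.py w11.png; python3 go.py 573 -201 46.4 73.3;
```

```text
t 18.35 tcp [ 573.3 -201.3   46.2] cam [ 495.3 -177.5  187.9]
tcp [ 573.3 -201.3   46.2] yang 73.29 t 18.35 F [ 1.   0.2 -0.3] w 0.745
tilt [ 0.e+00  1.e-04 -1.e+00]
shift [ 0.0003  0.0002 -0.0002] rot [ 0.01  0.   -0.01] dist 0.00046175488711689853
```

View pics/w11.png

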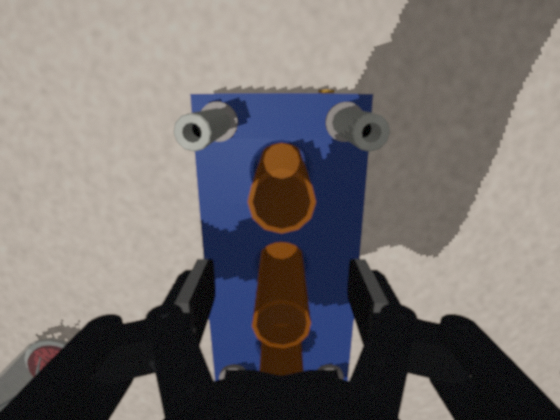

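Vial released and standing (rim 281,322). Lifting straight up.

Request:
drive_tool:
  steps: [0,0,-0.005,0,0,0,-0.5,0,0,-0.02,0,0,0,-0.5,0,0,-0.045,0,0,0,-0.5,0,0,-0.08,0,0,0,-0.5,0,0,-0.12,0,0,0,-0.7,0,0,-0.16,0,0,0,-1,0,0,-0.185,0,0,0,-1,0,0,-0.194,0,0,0,-1]

```text
t: 19.15
tcp_pos: [574.9, -202.4, 244.9]
orientation: [[-0.958, 0.288, 0.007], [0.288, 0.958, -0.001], [-0.007, 0.001, -1.0]]
wrist_force: [0.3, -0.4, 0.7]
width: 0.997
```

```bash
python3 look.py w12.png;  python3 go.py 495 -170 240 73.3;
```

```text
t 19.2 tcp [ 574.7 -202.1  244.3] cam [ 495.8 -178.3  386.1]
tcp [ 574.7 -202.1  244.3] yang 73.28 t 19.2 F [0.1 0.4 1.3] w 1.003
tilt [ 0.0064 -0.0011 -1.    ]
shift [0.0856 0.0078 0.0038] rot [ 0.05  0.37 -0.02] dist 0.08607276707758915
```

View pics/w12.png

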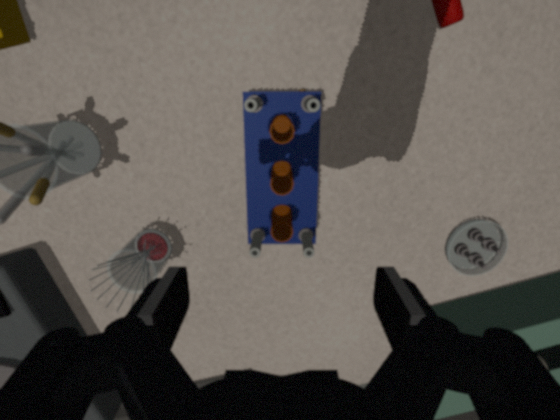

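All four pillar tips are visible at (253,104), (312,104), (255,250), (308,250); the three vials stand in a line.

```bash
python3 look.py w13.png; python3 - <<'E'
import cv2
a=cv2.imread('pics/w13.png')[85:265,230:335]
cv2.imwrite('pics/w13c.png',cv2.resize(cv2.convertScaleAbs(a,alpha=1.5),None,fx=3.3,fy=3.3,interpolation=2))
E
```

```text
t 19.25 tcp [ 573.9 -201.6  242. ] cam [ 495.8 -178.2  385.6]
```

View pics/w13c.png

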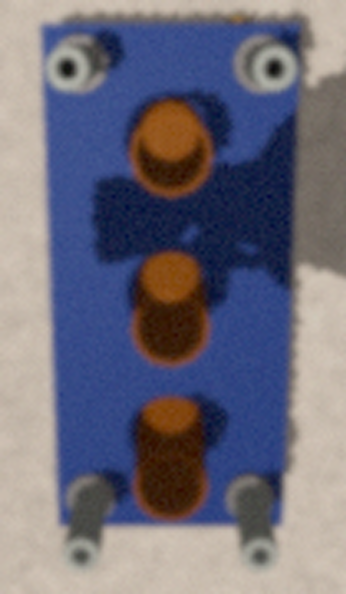

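```bash
python3 - <<'E'
from ld import *
np.set_printoptions(precision=2,suppress=True)
d=load('w13')
f=lambda L:[(230+(x+.5)/3.3-.5,85+(y+.5)/3.3-.5) for x,y in L]
P=f([(72,66),(271,67),(83,551),(260,551)]);V=f([(171,152),(171,323),(171,482)])
m=[(-73,-28),(-73,28),(73,-28),(73,28)]
p,a,r,s=fitpose(d,P,m,[86]*4);print(p,a,s,'\n',r)
print(fitpose(d,V,[(-50,0),(0,0),(50,0)],[85]*3))
big=cv2.resize(cv2.convertScaleAbs(cv2.imread('pics/w13.png')[85:265,230:335],alpha=1.5),None,fx=3.3,fy=3.3,interpolation=2)
t=np.linspace(0,2*np.pi,60)
a=np.radians(a);X=np.array([np.cos(a),np.sin(a)]);Y=np.array([-X[1],X[0]])
def dr(c,z,r,col):
    q=(proj(d,np.c_[c[0]+r*np.cos(t),c[1]+r*np.sin(t),np.full(60,z)])-[230,85]+.5)*3.3-.5
    cv2.polylines(big,[np.round(q*8).astype(np.int32)],False,col,1,cv2.LINE_AA,3)
for x,y in m: dr(p+x*X+y*Y,86,6,(0,255,0))
for x in (-50,0,50): dr(p+x*X,85,11.5,(0,255,0))
cv2.imwrite('pics/w13o.png',big)
E
```

```text
[ 574.24 -200.67] -16.68637442573201 0.985794889226843 
 [[ 1.05  1.04]
 [ 0.55 -1.58]
 [-0.68  0.76]
 [-0.92 -0.22]]
(array([ 573.91, -200.73]), np.float64(-16.669634808041046), array([[ 0.85, -0.25],
       [-0.43,  0.13],
       [-0.42,  0.13]]), np.float64(0.9867971323725734))
```

View pics/w13o.png

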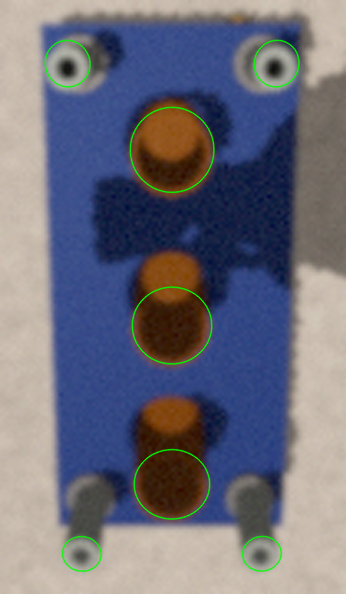

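```bash
python3 go.py 571 248.3 150 71.75
```

```text
tcp [ 573.9 -201.6  242. ] yang 73.29 t 19.25 F [-0.4 -0.2 -0.4] w 0.998
tilt [ 3.4e-03 -4.0e-04 -1.0e+00]
shift [0.1325 0.43   0.0918] rot [0.04 0.19 1.54] dist 0.4592453850459923
```

Request:
drive_tool:
  steps: [0.005,0.016,0,0,0,0.2,-1,0.016,0.052,0,0,0,0.5,-1,0.03,0.097,0,0,0,0.8,-1,0.044,0.143,0,0,0,1,-1,0.058,0.188,0,0,0,1.3,-1,0.072,0.234,0,0,0,1.5,-1,0.086,0.279,0,0,0,1.5,-1,0.1,0.325,0,0,0,1.5,-1]

```text
t: 20.05
tcp_pos: [569.3, 140.3, 238.2]
orientation: [[-0.95, 0.312, -0.003], [0.312, 0.95, -0.001], [0.003, -0.002, -1.0]]
wrist_force: [-0.0, 0.1, -0.7]
width: 1.001
```

Request:
drive_tool:
  steps: [0.012,0.036,0.005,0,0,0,-1,0.021,0.068,0.015,0,0,0,-1,0.028,0.092,0.03,0,0,0,-1,0.031,0.103,0.05,0,0,0,-1,0.031,0.105,0.07,0,0,0,-1,0.031,0.105,0.085,0,0,0,-1,0.031,0.105,0.09,0,0,0,-1,0.031,0.105,0.09,0,0,0,-1]

```text
t: 20.85
tcp_pos: [573.6, 247.0, 148.9]
orientation: [[-0.95, 0.313, -0.002], [0.313, 0.95, -0.002], [0.002, -0.002, -1.0]]
wrist_force: [0.5, -0.3, 0.3]
width: 1.002
```

```bash
python3 look.py w14.png;  python3 go.py 571 248.3 30 71.75;
```

```text
t 20.9 tcp [574.3 247.4 150. ] cam [496.6 273.2 290.8]
tcp [574.3 247.4 150. ] yang 71.73 t 20.9 F [ 0.7 -0.1  0.4] w 1.0
tilt [-4.e-04 -4.e-04 -1.e+00]
shift [ 3.4e-03 -1.0e-04  1.2e-01] rot [-0.03 -0.01 -0.02] dist 0.12008463096601095
```

View pics/w14.png

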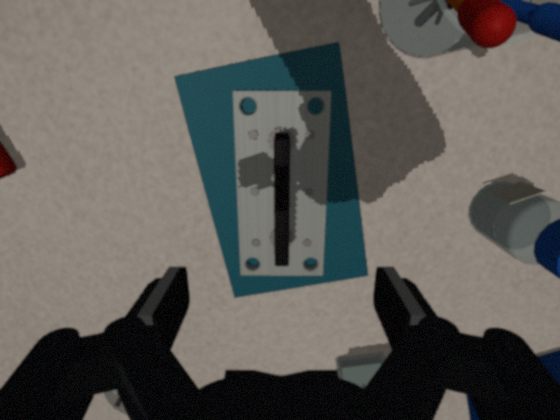

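```bash
python3 - <<'E'
from ld import *
np.set_printoptions(precision=2,suppress=True)
d=load('w14')
m=[(-73,-28),(-73,28),(73,-28),(73,28)]
p,a,r,s=fitpose(d,[(248,105),(316,105),(252,263.5),(310.5,263.5)],m,[13]*4);print(p,a,s)
print(fitpose(d,[(282,133),(282,265)],[(-52,0),(52,0)],[56,56]))
big=cv2.resize(cv2.convertScaleAbs(cv2.imread('pics/w14.png')[80:285,220:345],alpha=1.5),None,fx=2.9,fy=2.9,interpolation=2)
t=np.linspace(0,2*np.pi,60)
a=np.radians(a);X=np.array([np.cos(a),np.sin(a)]);Y=np.array([-X[1],X[0]])
def pl(P,col):
    q=(proj(d,P)-[220,80]+.5)*2.9-.5
    cv2.polylines(big,[np.round(q*8).astype(np.int32)],False,col,1,cv2.LINE_AA,3)
def rect(l,w,z): pl(np.array([np.append(p+x*l*X+y*w*Y,z) for x,y in[(-1,-1),(-1,1),(1,1),(1,-1),(-1,-1)]]),(0,255,0))
for x,y in m:
    c=p+x*X+y*Y; pl(np.c_[c[0]+7*np.cos(t),c[1]+7*np.sin(t),np.full(60,13)],(0,0,255))
rect(85,40,13);rect(52,6,56)
cv2.imwrite('pics/w14o.png',big)
E
```

```text
[572.07 248.35] -18.43563016873025 0.9983962776389657
(array([570.23, 249.28]), np.float64(-18.1848496678418), array([[-0.64,  0.21],
       [ 0.64, -0.21]]), np.float64(1.0128811535711637))
```

View pics/w14o.png

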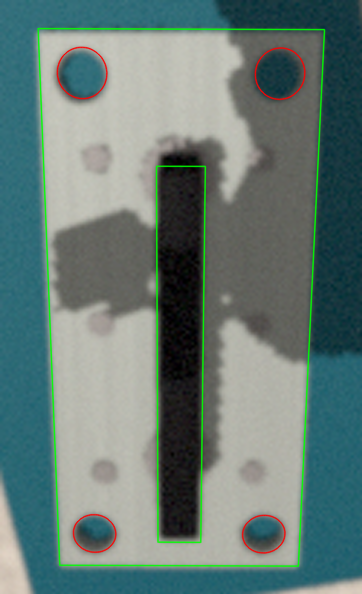

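Request:
drive_tool:
  steps: [0.001,0.0003,0.008,0,0,0,-1,0.0025,0.0003,0.03,0,0,0,-1,0.0025,0.0003,0.055,0,0,0,-1,0.0025,0.0003,0.08,0,0,0,-1,0.0025,0.0003,0.1,0,0,0,-1,0.0025,0.0003,0.112,0,0,0,-1,0.0025,0.0003,0.118,0,0,0,-1,0.0025,0.0003,0.119,0,0,0,-1]

```text
t: 21.7
tcp_pos: [572.1, 249.2, 31.2]
orientation: [[-0.95, 0.313, 0.0], [0.313, 0.95, 0.0], [-0.0, 0.0, -1.0]]
wrist_force: [0.1, 0.9, 0.3]
width: 0.995
```

```bash
python3 look.py w15.png;  python3 go.py 571.5 248.4 30 71.6;
```

```text
t 21.75 tcp [572.5 249.4  31.7] cam [494.7 275.1 172.9]
tcp [572.5 249.4  31.7] yang 71.79 t 21.75 F [0.6 0.4 0.7] w 0.999
tilt [ 9.e-04  5.e-04 -1.e+00]
shift [ 0.0006 -0.0013  0.0017] rot [0.05 0.04 0.19] dist 0.0021664477194432387
```

View pics/w15.png

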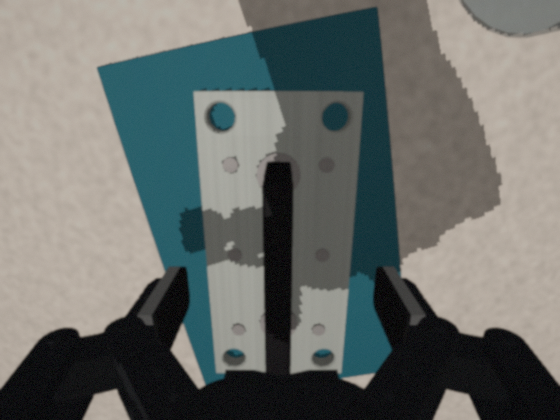

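Bar centre at col 278, ~1 mm left of the jaw centre (281). Correct by -1 mm, then close.

Request:
drive_tool:
  steps: [0,-0.001,0,0,0,0.15,-1,0,-0.001,0,0,0,0.15,-1,0,-0.001,0,0,0,0.15,-0.7,0,-0.001,0,0,0,0.15,-0.3,0,-0.001,0,0,0,0.15,0,0,-0.001,0,0,0,0.15,0.3,0,-0.001,0,0,0,0.15,0.45,0,-0.001,0,0,0,0.15,0.55]
  force: 30

```text
t: 22.55
tcp_pos: [571.7, 248.3, 31.2]
orientation: [[-0.949, 0.315, -0.0], [0.315, 0.949, 0.0], [0.0, 0.0, -1.0]]
wrist_force: [0.4, -0.4, 0.6]
width: 0.225
```

```bash
python3 look.py w16.png;  python3 go.py 571.5 248.4 30 71.6;
```

```text
t 22.6 tcp [571.7 248.3  31.2] cam [494.4 274.3 173. ]
tcp [571.7 248.3  31.2] yang 71.64 t 22.6 F [ 0.1 -0.2  0.6] w 0.221
tilt [-0.  0. -1.]
shift [0.0002 0.     0.0012] rot [ 0.   -0.    0.04] dist 0.001190423400907626
```

View pics/w16.png

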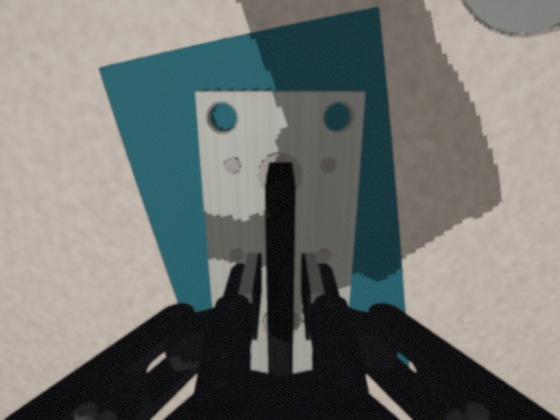

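Request:
drive_tool:
  steps: [0,0,0.001,0,0,0,0.55,0,0,0.001,0,0,0,0.6,0,0,0.001,0,0,0,0.65,0,0,0.001,0,0,0,0.7,0,0,0.001,0,0,0,0.8,0,0,0.001,0,0,0,1,0,0,0.001,0,0,0,1,0,0,0.001,0,0,0,1]

```text
t: 23.4
tcp_pos: [571.6, 248.1, 30.2]
orientation: [[-0.949, 0.315, -0.0], [0.315, 0.949, -0.0], [0.0, -0.0, -1.0]]
wrist_force: [-0.6, -1.5, 1.6]
width: 0.135
```

Request:
drive_tool:
  steps: [0,0,0,0,0,0,1,0,0,0,0,0,0,1,0,0,0,0,0,0,1,0,0,0,0,0,0,1,0,0,-0.001,0,0,0,1,0,0,-0.003,0,0,0,1,0,0,-0.006,0,0,0,1,0,0,-0.01,0,0,0,1]
  force: 80

```text
t: 24.2
tcp_pos: [571.3, 248.5, 40.0]
orientation: [[-0.949, 0.315, -0.001], [0.315, 0.949, 0.0], [0.001, -0.0, -1.0]]
wrist_force: [-0.7, -0.6, -3.5]
width: 0.123
```

```bash
python3 look.py w17.png;  python3 go.py 571.5 248.4 30 71.6; python3 -c "
from h import *
cam('scene','s17.png')"
```

```text
t 24.25 tcp [572.  248.7  41. ] cam [494.1 274.5 181.8]
tcp [572.  248.7  41. ] yang 71.65 t 24.25 F [ 0.6  0.1 -2.3] w 0.123
tilt [ 8.e-04  7.e-04 -1.e+00]
shift [ 0.0004 -0.0005  0.011 ] rot [0.06 0.03 0.05] dist 0.010996835193896827
```

View pics/w17.png

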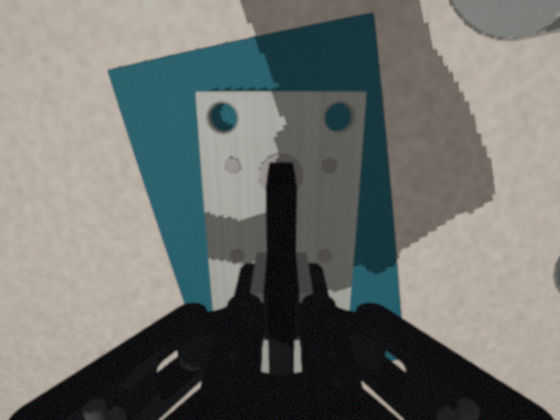

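View pics/s17.png

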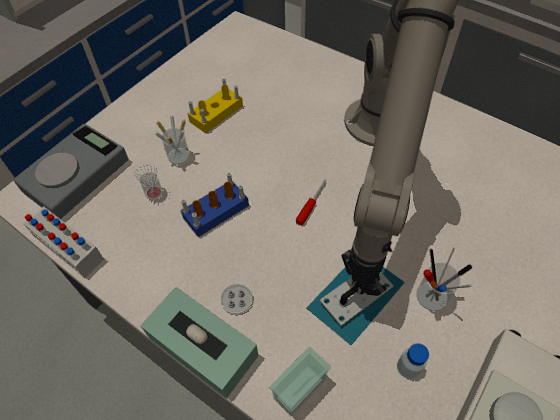

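The cover is lifted level with the bar clamped at col 281; the scene view shows three vials in the blue block and nothing else disturbed. Now measuring the cover's offset in the hand.

```bash
python3 - <<'E'
from ld import *
import cv2
np.set_printoptions(precision=2,suppress=True)
d=load('w17')
tcp=np.array([571.7,248.6,40.7]);y=np.radians(71.65)
Y=np.array([np.cos(y),np.sin(y)]);X=np.array([Y[1],-Y[0]])
a=[at_z(d,q,tcp[2]-17.2)[:2] for q in [(222.3,117),(338.3,117)]]
m=(a[0]+a[1])/2+73*X;e=a[1]-a[0]
print(a,np.linalg.norm(e),'yaw',np.degrees(np.arctan2(e[1],e[0]))-90,'centre',m,'rel tcp along X,Y',(m-tcp[:2])@X,(m-tcp[:2])@Y)
c=[at_z(d,q,tcp[2]-17.2)[:2] for q in [(195.5,91.5),(366,91.5)]]
m=(c[0]+c[1])/2+85*X;print(np.linalg.norm(c[1]-c[0]),(m-tcp[:2])@X,(m-tcp[:2])@Y)
b=at_z(d,(281,163),tcp[2]+26)[:2]+52*X;print('bar',(b-tcp[:2])@X,(b-tcp[:2])@Y)
E
```

```text
[array([494.23, 245.28]), array([511.47, 297.36])] 54.858801297265515 yaw -18.312602735337876 centre [572.14 248.34] rel tcp along X,Y 0.5003886931635407 -0.10918450486828503
79.01359237286255 0.9154922791840212 0.09882711773251672
bar -6.997443809866844 0.22094891933764127
```

Request:
drive_tool:
  steps: [0,0,-0.005,0,0,0,1,0,0,-0.015,0,0,0,1,0,0,-0.035,0,0,0,1,0,0,-0.06,0,0,0,1,0,0,-0.09,0,0,0,1,0,0,-0.115,0,0,0,1,0,0,-0.13,0,0,0,1,0,0,-0.135,0,0,0,1]

```text
t: 25.1
tcp_pos: [572.8, 248.6, 177.6]
orientation: [[-0.949, 0.315, 0.003], [0.315, 0.949, 0.002], [-0.003, 0.003, -1.0]]
wrist_force: [0.1, -0.4, -3.8]
width: 0.122
```

```bash
python3 go.py 574.1 -200.6 175 73.3
```

```text
tcp [572.8 248.6 177.6] yang 71.63 t 25.1 F [ 0.1 -0.4 -3.8] w 0.122
tilt [ 0.0034  0.002  -1.    ]
shift [-0.1428 -0.4259  0.0017] rot [ 0.17  0.15 -1.67] dist 0.4492457339983902
```

Request:
drive_tool:
  steps: [-0.001,-0.004,0,0,0,0,1,-0.005,-0.015,0,0,0,0,1,-0.011,-0.034,0,0,0,0,1,-0.02,-0.06,0,0,0,-0.2,1,-0.03,-0.09,0,0,0,-0.4,1,-0.041,-0.123,0,0,0,-0.6,1,-0.053,-0.158,0,0,0,-0.8,1,-0.065,-0.194,0,0,0,-1,1]

```text
t: 25.9
tcp_pos: [571.0, 40.0, 174.3]
orientation: [[-0.954, 0.3, -0.002], [0.3, 0.954, -0.001], [0.001, -0.002, -1.0]]
wrist_force: [0.6, 0.2, -3.6]
width: 0.124
```

```bash
python3 go.py 574.1 -200.6 175 73.3
```

```text
tcp [571.   40.  174.3] yang 72.55 t 25.9 F [ 0.6  0.2 -3.6] w 0.124
tilt [-0.0019 -0.0011 -1.    ]
shift [-0.0751 -0.2286 -0.0005] rot [-0.09 -0.09 -0.75] dist 0.2405833958401831
```

Request:
drive_tool:
  steps: [-0.012,-0.036,0,0,0,-0.2,1,-0.024,-0.073,0,0,0,-0.4,1,-0.036,-0.11,0,0,0,-0.65,1,-0.047,-0.144,0,0,0,-0.65,1,-0.057,-0.175,0,0,0,-0.65,1,-0.065,-0.2,0,0,0,-0.65,1,-0.071,-0.22,0,0,0,-0.65,1,-0.074,-0.23,0,0,0,-0.65,1]

```text
t: 26.7
tcp_pos: [571.7, -202.7, 174.4]
orientation: [[-0.956, 0.293, -0.002], [0.293, 0.956, -0.002], [0.002, -0.002, -1.0]]
wrist_force: [-0.0, 0.2, -2.9]
width: 0.127
```

Request:
drive_tool:
  steps: [0,-0.001,0,0,0,0,1,0,-0.001,0,0,0,0,1,0,-0.001,0,0,0,0,1,0,-0.001,0,0,0,0,1,0,-0.001,0,0,0,0,1,0,-0.001,0,0,0,0,1,0,-0.001,0,0,0,0,1,0,-0.001,0,0,0,0,1]

```text
t: 27.5
tcp_pos: [574.0, -198.8, 175.2]
orientation: [[-0.958, 0.287, 0.0], [0.287, 0.958, 0.0], [-0.0, 0.0, -1.0]]
wrist_force: [0.3, 1.0, -2.7]
width: 0.122
```

```bash
python3 look.py w18.png; python3 go.py 574.1 -200.6 145 73.3; python3 -c "
from h import *
cam('scene','s18.png')"
```

```text
t 27.55 tcp [ 574.  -198.8  175.2] cam [ 496. -175.  317.]
tcp [ 574.  -198.8  175.2] yang 73.3 t 27.55 F [ 0.2 -0.4 -3. ] w 0.122
tilt [ 1.e-04  1.e-04 -1.e+00]
shift [-0.0006 -0.0017  0.0302] rot [ 0.01  0.   -0.  ] dist 0.030253436762471293
```

View pics/w18.png

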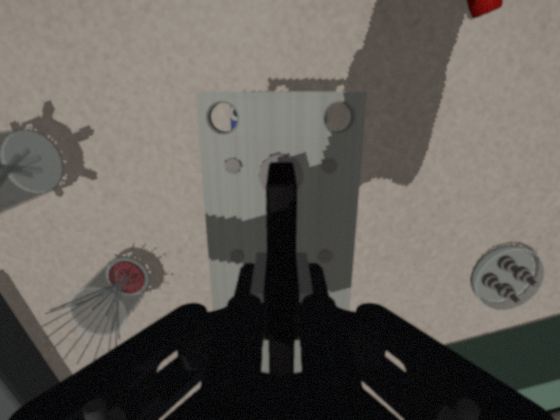

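View pics/s18.png

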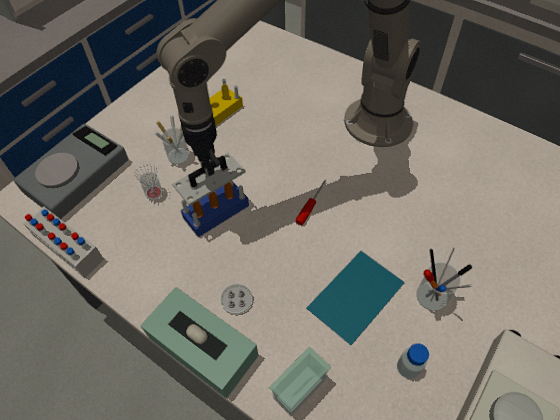

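The cover is above the block, level; vials upright below. Descending partway with the lateral correction.

Request:
drive_tool:
  steps: [-0.0003,-0.0008,0.002,0,0,0,1,-0.0006,-0.0017,0.007,0,0,0,1,-0.0006,-0.0017,0.014,0,0,0,1,-0.0006,-0.0017,0.022,0,0,0,1,-0.0006,-0.0017,0.03,0,0,0,1,-0.0006,-0.0017,0.037,0,0,0,1,-0.0006,-0.0017,0.041,0,0,0,1,-0.0006,-0.0017,0.043,0,0,0,1]

```text
t: 28.4
tcp_pos: [573.8, -200.6, 131.5]
orientation: [[-0.958, 0.287, -0.001], [0.287, 0.958, 0.0], [0.001, -0.0, -1.0]]
wrist_force: [-0.3, 0.7, -3.1]
width: 0.121
```

Request:
drive_tool:
  steps: [0,0,0,0,0,0,1,0,0,0,0,0,0,1,0,0,0,0,0,0,1,0,0,0,0,0,0,1,0,0,0,0,0,0,1,0,0,0,0,0,0,1,0,0,0,0,0,0,1,0,0,0,0,0,0,1]

```text
t: 29.2
tcp_pos: [574.1, -200.6, 132.2]
orientation: [[-0.958, 0.287, 0.0], [0.287, 0.958, 0.0], [-0.0, 0.0, -1.0]]
wrist_force: [0.6, 0.4, -3.6]
width: 0.123
```

```bash
cat > chk.py <<'E'
import sys
from ld import *
n=sys.argv[1]
d=cam('wrist',n+'.png');s=cam('scene',n+'s.png')
np.savez(f'pics/{n}.npz',K=d['camera_matrix'],D=d['dist_coeffs'],E=d['extrinsics']);np.savez(f'pics/{n}s.npz',K=s['camera_matrix'],D=s['dist_coeffs'],E=s['extrinsics'])
a=cv2.imread(f'pics/{n}.png')[80:150,180:380]
cv2.imwrite(f'pics/{n}c.png',cv2.resize(cv2.convertScaleAbs(a,alpha=2.2),None,fx=4,fy=4,interpolation=2))
a=cv2.imread(f'pics/{n}s.png')[130:240,160:270]
cv2.imwrite(f'pics/{n}sc.png',cv2.resize(cv2.convertScaleAbs(a,alpha=1.5),None,fx=5.4,fy=5.4,interpolation=2))
E
python3 chk.py w19; python3 go.py 574.1 -200.6 122.2 73.3
```

```text
tcp [ 574.1 -200.7  132.2] yang 73.29 t 29.3 F [ 0.   0.4 -3.2] w 0.124
tilt [ 0.e+00  1.e-04 -1.e+00]
shift [0.     0.0001 0.01  ] rot [ 0.01 -0.   -0.01] dist 0.009963599748757062
```

View pics/w19c.png

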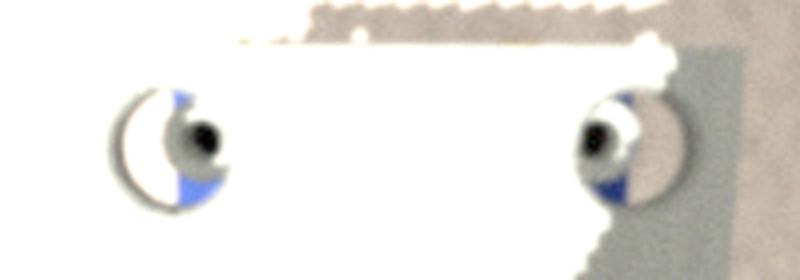

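View pics/w19sc.png

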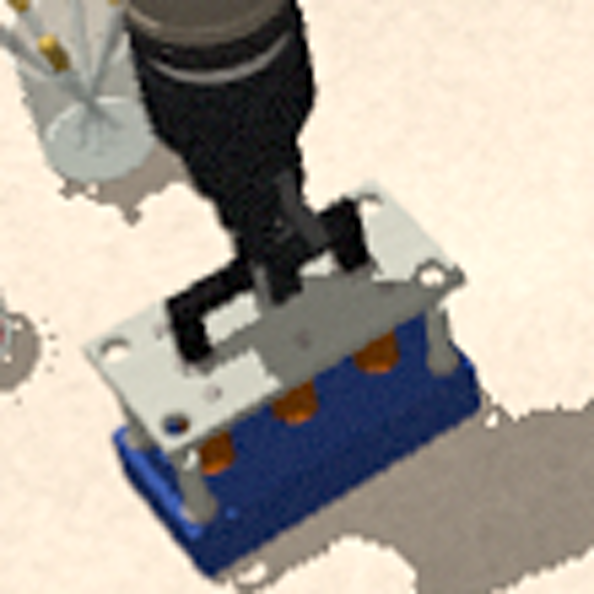

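Through the near holes I can see both pillar threads (crop 203,138 and 596,138), symmetric within the holes. Measuring the residual.

```bash
cat > res.py <<'E'
import sys,json
from ld import *
np.set_printoptions(precision=2,suppress=True)
n=sys.argv[1];ztop=float(sys.argv[2]);H=json.loads(sys.argv[3]);T=json.loads(sys.argv[4])
d=load(n)
f=lambda q:(180+(q[0]+.5)/4-.5,80+(q[1]+.5)/4-.5)
y=np.radians(73.3);Y=np.array([np.cos(y),np.sin(y)]);X=np.array([Y[1],-Y[0]])
h=[at_z(d,f(q),ztop)[:2] for q in H];t=[at_z(d,f(q),86)[:2] for q in T]
for a,b in zip(h,t): print('hole-thread X,Y',(a-b)@X,(a-b)@Y)
e=h[1]-h[0];g=t[1]-t[0];an=lambda v:np.degrees(np.arctan2(v[1],v[0]))
print('spans',np.linalg.norm(e),np.linalg.norm(g),'yaws',an(e)-90,an(g)-90)
E
python3 res.py w19 115 "[[170,149],[634,148]]" "[[198,139],[605,139]]"
python3 - <<'E'
import cv2
a=cv2.imread('pics/w19.png')[95:135,200:360]
cv2.imwrite('pics/w19d.png',cv2.resize(cv2.convertScaleAbs(a,alpha=1.1),None,fx=5,fy=5,interpolation=2))
E
```

```text
hole-thread X,Y -0.3769161640730996 1.0803631377699123
hole-thread X,Y -0.4923628521959796 -0.8308242442821143
spans 55.066910868848574 56.977946511013116 yaws -16.56466460478508 -16.685294534322793
```

View pics/w19d.png

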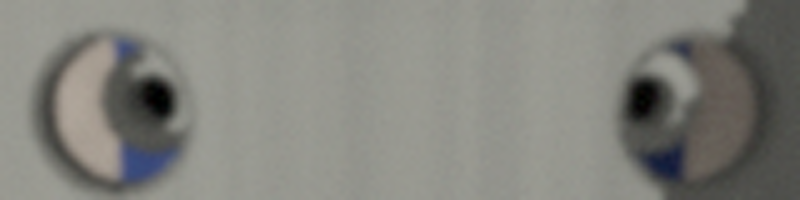

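Request:
drive_tool:
  steps: [-0.0003,0,0.001,0,0,0,1,-0.0003,0,0.0025,0,0,0,1,-0.0003,0,0.004,0,0,0,1,-0.0003,0,0.006,0,0,0,1,-0.0003,0,0.0075,0,0,0,1,-0.0003,0,0.009,0,0,0,1,-0.0003,0,0.0098,0,0,0,1,-0.0003,0,0.0098,0,0,0,1]

```text
t: 30.1
tcp_pos: [574.3, -200.7, 122.2]
orientation: [[-0.958, 0.287, -0.0], [0.287, 0.958, 0.0], [0.0, 0.0, -1.0]]
wrist_force: [1.1, -0.4, -2.6]
width: 0.118
```

Request:
drive_tool:
  steps: [0,0,0,0,0,0,1,0,0,0,0,0,0,1,0,0,0,0,0,0,1,0,0,0,0,0,0,1,0,0,0,0,0,0,1,0,0,0,0,0,0,1,0,0,0,0,0,0,1,0,0,0,0,0,0,1]

```text
t: 30.9
tcp_pos: [574.4, -200.7, 122.4]
orientation: [[-0.958, 0.287, 0.0], [0.287, 0.958, 0.0], [-0.0, 0.0, -1.0]]
wrist_force: [0.8, -0.1, -2.8]
width: 0.127
```

```bash
python3 chk.py w20; python3 go.py 574.4 -200.7 122.2 73.3; python3 - <<'E'
import cv2
a=cv2.imread('pics/w20.png')[80:150,180:380]
cv2.imwrite('pics/w20c.png',cv2.resize(cv2.convertScaleAbs(a,alpha=1.1),None,fx=4,fy=4,interpolation=2))
E
```

```text
tcp [ 574.4 -200.7  122.4] yang 73.3 t 31.0 F [-0.7  0.  -2.9] w 0.126
tilt [-0.e+00  1.e-04 -1.e+00]
shift [-0.      0.      0.0002] rot [ 0.01 -0.   -0.  ] dist 0.00017084382197557536
```

View pics/w20c.png

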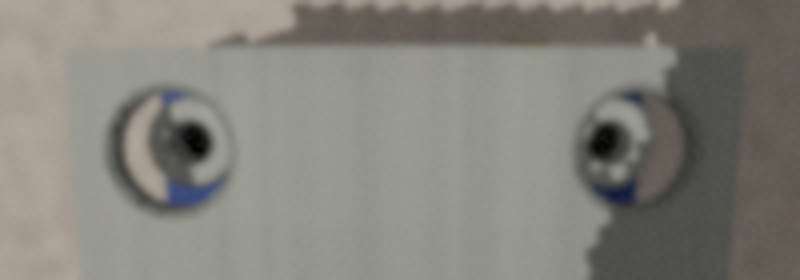

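View pics/w20sc.png

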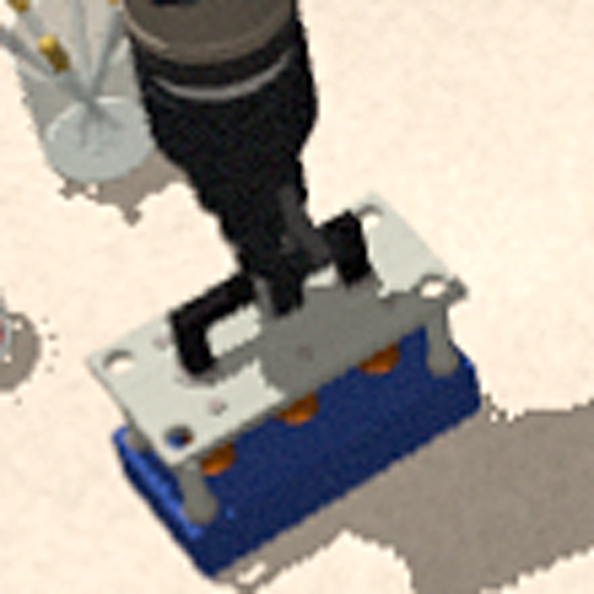

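```bash
python3 res.py w20 105.2 "[[170,149],[633,148]]" "[[191,142],[608,141]]"
python3 - <<'E'
from ld import *
s=load('w20s'); p=np.array([574.7,-200.6]);a=np.radians(-16.7);X=np.array([np.cos(a),np.sin(a)]);Y=np.array([-X[1],X[0]])
big=cv2.imread('pics/w20sc.png');t=np.linspace(0,2*np.pi,40)
for x in(-73,73):
  for y in(-28,28):
    c=p+x*X+y*Y
    q=(proj(s,np.c_[c[0]+7*np.cos(t),c[1]+7*np.sin(t),np.full(40,105.2)])-[160,130]+.5)*5.4-.5
    cv2.polylines(big,[np.round(q*8).astype(np.int32)],False,(0,0,255),1,cv2.LINE_AA,3)
cv2.imwrite('pics/w20so.png',big)
E
```

```text
hole-thread X,Y -0.24765717180639613 0.5213807676434897
hole-thread X,Y -0.23599691919232657 0.10154185560371355
spans 54.94494276523044 55.36480896257516 yaws -16.565278367647878 -16.554233082749207
```

View pics/w20so.png

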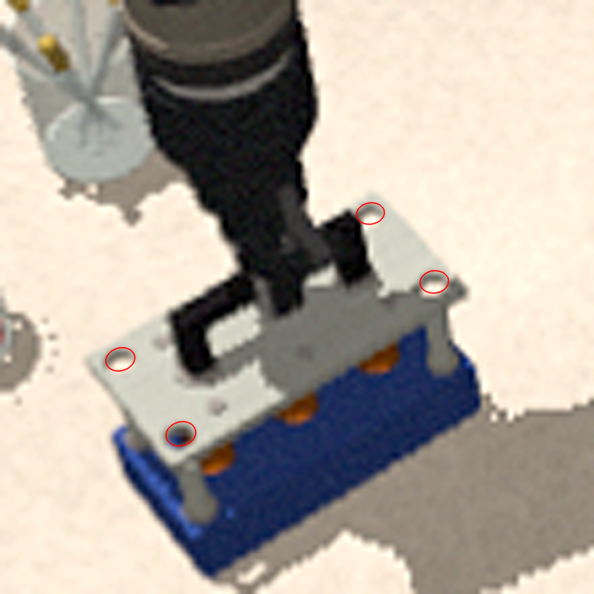

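The predicted holes overlay the seen ones at all four corners (within about 1 px), so the cover is level and at the right height, and the residuals are 0.5 mm or less. Handing in.

```bash
python3 -c "
from h import *
o=ctrl.get_obs();print(o['t'],np.abs(o['qd']).max());print(ctrl.close_job())"
```

```text
31.0 0.0020457238783973828
the job is handed in; nothing more can be done
None
```

I stood the loose vial on the floor of the empty middle well and let go of it. The job was then handed in at 31 s with the cover held over the block; no verdict was reported.

**Vial:** I gripped it at 25 N. It touched the floor at the expected height with about 5 N, and in later pictures it stood upright in line with its neighbours.

**Cover:** I lifted it by its handle with an 80 N grip.
- **Centring:** the holes are within about 0.5 mm of the threads at the two nearer pillars. The two farther threads are out of view, but in the scene camera all four holes fall where a level, centred cover would put them, to about 1 pixel.
- **Height and stillness:** the liner's underside works out at about 95 mm, or 10 mm above the rims. The arm was still, and the wrist carried only the cover's weight, so nothing was touching.

**What disagreed:** single camera measurements of the block differed by up to about 2 mm, and one picture taken while the arm was settling had a 1.4 % scale error. The final close check, looking down through the holes, settled the position. Nothing else on the bench was touched.

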